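Cock the glue-joint hammer and load the test piece

TASK

Make the glue-joint tester ready for a blow: draw its sprung hammer back by the knob until its nose clicks in behind the catch tooth, without ramming it into the stop behind the tooth, then ease it forward gently until the hair-trigger catch has taken the whole load, and let go without it firing. Then lay the wooden test piece flat and lengthwise on the raised bed where the hammer had been, one end up against the steel anvil, with the hammer still cocked. Leave the other things where they are.

Things in the scene. Friction and masses are not known exactly. Their poses are not given: they have to be found in the camera images.
- tester: Fixed impact tester on a plywood board 12 mm thick. Origin: on the hammer's vertical pivot axis, at table height. In its frame (mm) the board spans x -215..105, y -45..225. The wooden bed is x -35..60, y 113..147, top z = 24; the steel anvil's face, looking to -x, is at x = 60, y 90..170, top z = 55. Pivot post: 22 across, 76 high.
- hammer (a joint): Hammer angle (rad): 0 = at rest, lying over the bed along the tester's +y; grows (1.45 at most) as the knob is drawn round the pivot towards the tester's -x, counter-clockwise from above. A spring always drives it back to 0: about 6 N at the knob at 0 rad, 9 N at 1.1 rad; let go uncaught, it fires.
- hammer_knob (a point): Middle of the upright round black post by which the hammer is drawn: 18 mm across, z = 52 to 102 mm over the table, this point at z = 80; it moves on a circle of 140 mm about the pivot axis. Under it the hammer's head is 34 x 46 mm, z 28..52.
- nose (a point): Middle of the round pin, 8 mm thick, at the hammer's end, 190 mm from the pivot axis, z = 44, which rides over the catch tooth and hooks behind it. More than 14 N here between hammer and catch spoils the catch. Pushed or dropped hard against the tooth, the hammer spoils the catch or forces the tooth's sloping face down and fires; eased on, it holds.
- catch_base: Fixed flat aluminium quadrant under the nose's path that carries the catch; origin and axes as tester. The catch's dark carriage (74 x 32 mm, top z = 57) is clamped somewhere along it, differently each time and not measured: the hammer hooks at an angle from 0.79 to 1.17 rad, to be felt.
- quadrant_mid (a point): Middle of the quadrant. How the catch feels at the knob: drawing the nose up the sprung tooth's ramp takes 2.5 to 6.5 N more over about 0.1 rad, which drops away as the tooth clicks up behind it. The hooked angle is within 0.03 rad of there. 0.04 rad beyond it a rubber buffer begins (1.5 N per mm at the nose), with a hard stop after 5 mm.
- test_piece: Loose pine offcut 51 x 103 x 19 mm, 50 g, lying flat on the table to the right of the tester. Origin: centre of its underside; its own y is its length, x its 51 mm width, z up.
- bed (a point): Where the centre of the test piece's underside belongs: on top of the bed, 51.5 mm before the anvil's face; axes as tester (the piece's length goes along this x).
- glue: Bystander: glue bottle 47 x 68 x 191 mm, standing; origin under its centre.
- tape_measure: Bystander: tape measure 48 x 82 x 71 mm; origin under its centre.
- screw_box: Bystander: small carton 63 x 63 x 36 mm; origin under its centre.
- tape_roll: Bystander: black roll of tape, 65 mm across, 19 mm high; origin under its centre.

How it is judged:
By the outcome, as a careful person would: the job done as asked, in the order asked, and still so for the second after the job is handed in, with the robot touching nothing.
It also fails if it takes over 72 s, if anything falls off the work surface, if the arm or the gripper's body presses on something with over 40 N, if the wrist force passes 120 N, or if a joint passes its speed limit or range.

ROBOT

A 7-joint arm with a two-finger parallel gripper is mounted at the origin on a cart in front of the work surface, level with it; the furniture and walls round the work are solid. World frame = base frame: x ahead of the robot, y to its left, z up, the work surface at z = 0. Lengths are in m, angles in rad, forces in N, time in s.
With the tool pointing down it reaches from about 0.4 to 0.85 m from the base axis. Payload 10.4 kg.
Tool frame: the origin (TCP) lies on the centre line of the jaws, within the pads' length; the fingertips stand 11 mm ahead of it and the grasp point (between the pads) lies 8 mm behind it (manip.finger_overhang is the distance from the TCP to the fingertips, in m); z points along the fingers, y is the line along which they close (so a half turn about z gives the same grasp; the last joint's range is limited). The gripper opens to 85 mm and grips with 20 to 120 N. Pads are 22 mm wide; open, the fingers measure 114 mm over their backs; the gripper's body (76 mm by 85 mm) begins 54 mm behind the grasp point. The pads swing forward as they close: fully open they stand 13 mm farther back than shut.
Start: joints at [1.144, 0.332, -0.065, 1.46, 0.022, 1.35, -0.088], TCP at [0.246, -0.575, 0.242] pointing down, gripper open.
Joint ranges: [-2.6, 2.6], [-0.5, 2.12], [-1.47, 1.34], [0.16, 2.42], [-1.27, 4.41], [0.06, 2.06], [-2.6, 2.6]. Speed limits (rad/s): [2.22, 2.22, 2.79, 2.79, 3.14, 3.14, 3.14].

INTERFACE

Orientations are given as a unit quaternion [x, y, z, w].
In Python, from workcell import manip, imaging, workorder gives the robot as it stands.
- The arm moves only by the tool jog_arm, never from a script. Its argument "deltas" is a list of rows, each an object with "gripper": the opening, from 0 (shut) to 1 (fully open); "offset": the shift along the tool's x, y, z in m, a list of three; "rotation": the turn, a rotation vector about the tool's x, y, z in degrees, a list of three. In form: [{"gripper": gripper, "offset": [tx, ty, tz], "rotation": [ax, ay, az]}, ...]. A call has 1 to 20 rows; each row shifts and turns the commanded pose from where the row before left it, along the tool's axes as they then stand; what a row does not reach is not made up. A row lasts 1/10 s, in which the tool goes at most 50 mm and 8.59 degrees, less where a joint would pass 70% of its speed; a pose out of reach is approached as far as the arm can. A call with a gripper value outside its range is refused whole. The fingers move at their own pace and stop on an object; "newtons" is the grip in N (left out, the last holds). Time passes only in rows, so rows that do not move let the fingers close. It gives the time, the measured TCP pose, the force, the opening and the grip force at its end, in the units of the state.
- manip.get_obs(): the state, without advancing time (a new reading comes with each control period).
- imaging.camera(name): name is "side" or "top"; returns the picture (400x640x3 uint8, blue, green, red); there is no depth.
- imaging.camera_model(name): a dict with "camera_matrix" (3x3 intrinsics, pixels), "world_to_cam" (4x4, takes a point from world to camera coordinates). Camera axes: x right, y up, looking along -z (the intrinsics and any distortion apply to the point x, -y, -z); pixel columns grow to the right and rows downward; lengths in m; the calibration is good to about 2 mm. A picture is of the moment at which its call begins. camera_model takes no time and is no camera call.
- workorder.hand_in(): hands the job in; it is judged then, once.
The state is a dict: "clock": time; "joint_pos": joint angles; "joint_velocities": joint speeds; "tau": joint torques, N m; "position": TCP position; "ee_rot": TCP orientation; "ft_force": force on the tool from outside, world axes, zero at the start; "torque": the same for the moment, N m; "grip_width": opening from 0.0 (shut) to 1.0 (fully open); "grasp_force": force on a finger pad.
Only numpy, scipy, OpenCV 4.12 (cv2) and the standard library are available. Lean on these libraries where they do the work, as an engineer would, in place of code of your own. Each camera call takes 0.05 s, during which the arm holds its last target. There are 200 camera calls.

## Working session

There is one attempt and no reset: what is moved stays moved. The work goes in short steps, Python scripts to look and compute and a tool call to move; the robot and the scene stay as the last step left them, time stands still between calls to the robot, and variables do not carry over. Pictures are saved under pics/ and viewed, at most 10 in all, crops included, and the job is handed in when it is done.

Besides the shell and the picture viewer there is one more tool, called after ">>>" as name([rows], argument=value, ...), one row to a line, values as JSON. jog_arm: Moves the arm, as the interface text tells. Its arguments: {"type":"object","properties":{"deltas":{"type":"array","items":{"type":"object","properties":{"gripper":{"type":"number"},"offset":{"type":"array","items":{"type":"number"}},"rotation":{"type":"array","items":{"type":"number"}}}}},"newtons":{"type":"number"}},"required":["deltas"]}

```bash
mkdir -p pics; ls; python3 - <<'E'
from workcell import manip, imaging
import cv2
for n in("top","side"):
    cv2.imwrite(f"pics/{n}0.png",imaging.camera(n)); m=imaging.camera_model(n); print(n,m)
print(manip.get_obs(), manip.finger_overhang)
E
```

```text
pics
top {'camera_matrix': array([[458.84033953,   0.        , 318.12547778],
       [  0.        , 458.84033953, 196.07565686],
       [  0.        ,   0.        ,   1.        ]]), 'world_to_cam': array([[ 0.03231109, -0.99946806,  0.0044255 , -0.07373669],
       [ 0.9776135 ,  0.03252503,  0.20787971, -0.55656948],
       [-0.20791307, -0.00239039,  0.97814439, -1.5602901 ],
       [ 0.        ,  0.        ,  0.        ,  1.        ]])}
side {'camera_matrix': array([[378.72823807,   0.        , 321.2509553 ],
       [  0.        , 378.72823807, 199.68362375],
       [  0.        ,   0.        ,   1.        ]]), 'world_to_cam': array([[ 0.99617346,  0.08631321,  0.01372829, -0.53945034],
       [-0.06932055,  0.68465192,  0.72556627,  0.03281633],
       [ 0.05322685, -0.72374151,  0.68801535, -1.30377757],
       [ 0.        ,  0.        ,  0.        ,  1.        ]])}
{'clock': 0.1, 'joint_pos': array([ 1.14438069,  0.33284223, -0.06471009,  1.46083846,  0.02158898,
        1.34989438, -0.08847992]), 'joint_velocities': array([ 8.32544245e-04, -2.26769480e-03,  3.82736331e-05, -2.25341019e-03,
       -8.26387342e-04, -2.00316632e-03,  1.06997687e-03]), 'tau': array([ 3.56207398e-03, -6.26746631e+01,  5.08512743e-02, -3.92427850e+01,
        1.64547062e-02,  6.93441922e-03, -6.57138958e-05]), 'position': array([ 0.24546521, -0.57443911,  0.24158356]), 'ee_rot': array([ 9.79680952e-01,  2.00561255e-01, -1.49852455e-04, -6.26065757e-04]), 'ft_force': array([-0.44182674, -0.76735392,  0.56390687]), 'torque': array([0.00269696, 0.01973393, 0.0705368 ]), 'grasp_force': 0.0, 'grip_width': 0.9963514095479769} 0.011
```

View pics/top0.png

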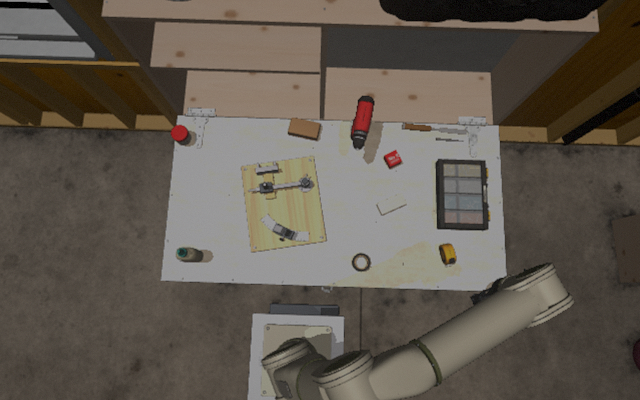

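View pics/side0.png

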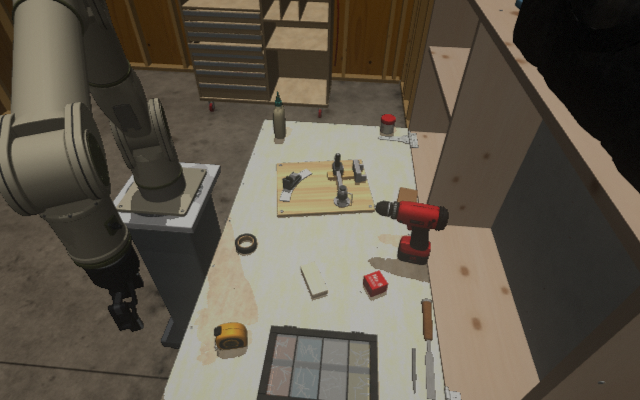

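Top view: the tester board lies around pixels (283,203), with the pivot near (307,184) and the knob near (266,187). The test piece is near (391,203). I'll enlarge these areas.

```bash
python3 - <<'E'
import cv2,numpy as np
a=cv2.imread("pics/top0.png");s=cv2.imread("pics/side0.png")
A=cv2.resize(a[145:265,235:335],None,fx=5,fy=5,interpolation=cv2.INTER_CUBIC)
B=cv2.resize(a[180:230,360:420],None,fx=5,fy=5,interpolation=cv2.INTER_CUBIC)
C=cv2.resize(s[250:310,285:345],None,fx=5,fy=5,interpolation=cv2.INTER_CUBIC)
o=np.zeros((600,800,3),np.uint8);o[:,:500]=A;o[:250,500:]=B;o[300:,500:]=C
cv2.imwrite("pics/crop1.png",o)
E
```

```text
(no output)
```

View pics/crop1.png

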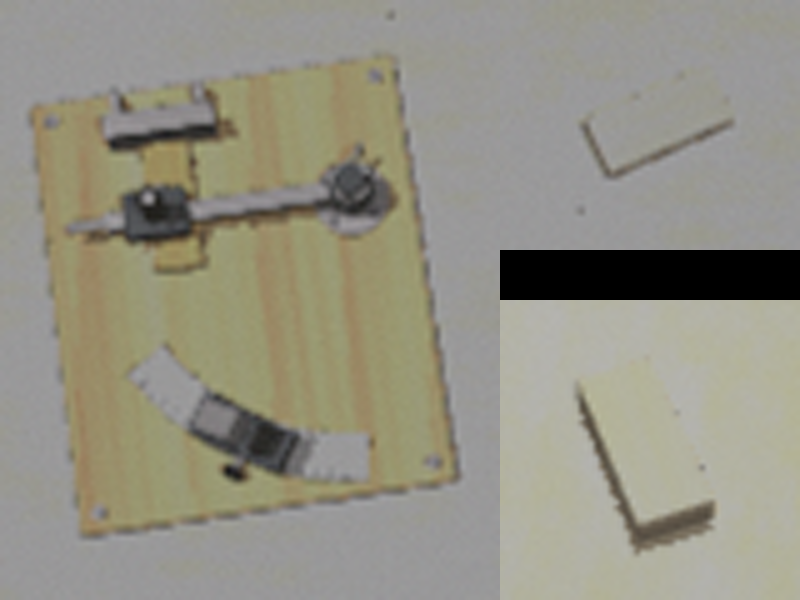

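The board corners in the top image are about (241,166), (314,156), (327,241) and (252,252). The piece's top face has corners near (377,204), (382,215), (406,204) and (401,193). I'll fit poses from these.

```bash
cat > h.py <<'E'
import numpy as np
from workcell import manip, imaging
from scipy.optimize import least_squares
from scipy.spatial.transform import Rotation as R
M={n:imaging.camera_model(n) for n in("top","side")}
def proj(n,P):
    P=np.atleast_2d(P);m=M[n];c=P@m["world_to_cam"][:3,:3].T+m["world_to_cam"][:3,3]
    p=(c*[1,-1,-1])@m["camera_matrix"].T;return p[:,:2]/p[:,2:]
def pt(n,uv,z):
    m=M[n];W=m["world_to_cam"];d=np.linalg.solve(m["camera_matrix"],[*uv,1])*[1,-1,-1]
    o=-W[:3,:3].T@W[:3,3];d=W[:3,:3].T@d;return o+d*(z-o[2])/d[2]
def place(p,L):
    L=np.array(L,float);c,s=np.cos(p[2]),np.sin(p[2])
    return np.c_[p[0]+c*L[:,0]-s*L[:,1],p[1]+s*L[:,0]+c*L[:,1],L[:,2]]
def fit(obs,p0):
    f=lambda p:np.concatenate([(proj(n,place(p,L))-uv).ravel() for n,L,uv in obs])
    r=least_squares(f,p0);return r.x,r.fun
E
python3 - <<'E'
from h import *
np.set_printoptions(precision=4,suppress=True)
L=np.array([[105,225,12],[105,-45,12],[-215,-45,12],[-215,225,12]])/1e3
uv=np.array([[30,105],[395,57],[458,480],[85,535]])/5+[235,145]
t,r=fit([("top",L,uv)],[.6,.0,0]);print("tester",t,r)
# knob/nose check
print("knob px",proj("top",place(t,[[0,.14,.102],[0,0,.076],[0,.19,.044],[.0,.14,.08]])))
print(proj("side",place(t,[[0,.14,.102],[0,0,.076],[0,.19,.044],[.105,.225,.012],[-.215,-.045,.012]])))
a,b=.0255,.0515
T=np.array([[-a,b,.019],[-a,-b,.019],[a,-b,.019],[a,b,.019]])
B=(np.array([[585,120],[612,173],[732,120],[705,65]])-[500,0])/5+[360,180]
C=(np.array([[577,382],[640,528],[714,500],[650,355]])-[500,300])/5+[285,250]
print([pt("top",u,.019)[:2] for u in B],[pt("side",u,.019)[:2] for u in C])
# long dir from top view
for nm,obs in(("top",[("top",T,B[[0,3,2,1]])]),("top2",[("top",T,B[[1,2,3,0]])]),("side",[("side",T,C)])):
  for y in(-1,0,1): 
    p,r=fit(obs,[.5,-.3,y]);print(nm,p,abs(r).max())
E
```

```text
tester [ 0.6091 -0.0092  0.1796] [ 0.3126  0.0231 -0.1035 -0.6137  0.3214  0.1952 -0.5204  0.3398]
knob px [[265.1025 184.5233]
 [305.4702 180.5975]
 [252.9509 190.2885]
 [265.7861 185.9867]]
[[337.302  154.5722]
 [342.3583 187.3744]
 [334.9088 159.2203]
 [361.1453 159.0723]
 [276.3415 215.2197]]
[array([ 0.545 , -0.2685]), array([ 0.5069, -0.2881]), array([ 0.5485, -0.3745]), array([ 0.5885, -0.3552])] [array([ 0.5079, -0.2881]), array([ 0.5524, -0.3776]), array([ 0.5896, -0.357 ]), array([ 0.5466, -0.2656])]
top [ 0.5475 -0.3215  0.4362] 12.033487341076551
top [ 0.5475 -0.3215  0.4362] 12.033492322287458
top [ 0.5475 -0.3215  0.4363] 12.034223914980572
top2 [ 0.5473 -0.3216  0.4586] 1.429976364462334
top2 [ 0.5473 -0.3216  0.4586] 1.4299769270357103
top2 [ 0.5473 -0.3216  0.4586] 1.4299805268541945
side [ 0.5491 -0.3218  0.4609] 1.9872988654843198
side [ 0.5491 -0.3218  0.4609] 1.9872991503435173
side [ 0.5491 -0.3218  0.4609] 1.9873031623535553
```

```bash
cat >> h.py <<'E'
T=np.array([.6091,-.0092,.1796])
def rows(targets,p=None,q=None,rd=4):
    """targets: list of (xyz, world yaw deg of tool y); prints tool-frame rows, tool kept pointing down"""
    o=manip.get_obs();p=o["position"].copy() if p is None else np.array(p,float)
    Rm=R.from_quat(o["ee_rot"] if q is None else q)
    for x,a in targets:
        a=np.radians(a);y=[np.cos(a),np.sin(a),0];z=[0,0,-1];G=R.from_matrix(np.c_[np.cross(y,z),y,z])
        off=np.round(Rm.inv().apply(np.array(x)-p),rd);rot=np.round((Rm.inv()*G).as_rotvec(degrees=True),2)
        print(off.tolist(),rot.tolist());p=p+Rm.apply(off);Rm=Rm*R.from_rotvec(rot,degrees=True)
def knob(th,z=.076): return place(T,[[-.14*np.sin(th),.14*np.cos(th),z]])[0]
def yaw(th): return np.degrees(T[2]+th)
E
python3 - <<'E'
from h import *
o=manip.get_obs();p=o["position"];a0=np.arctan2(p[1],p[0]);r=np.hypot(*p[:2])
y0=np.degrees(np.arctan2(*R.from_quat(o["ee_rot"]).as_matrix()[:2,1][::-1]));d=(yaw(0)-y0)/18;print(y0)
t=[([r*np.cos(a0+np.radians(d*k)),r*np.sin(a0+np.radians(d*k)),p[2]],y0+d*k) for k in range(1,19)]
rows(t[:3]);print(t[-1],knob(0))
E
```

```text
-66.86043351363085
[0.0467, -0.0017, 0.0] [-0.07, -0.0, -4.29]
[0.0467, -0.0018, 0.0] [-0.0, -0.0, -4.28]
[0.0467, -0.0017, 0.0] [-0.0, -0.0, -4.29]
([np.float64(0.6146424989597173), np.float64(0.11157088538855692), np.float64(0.2415835603541606)], np.float64(10.290322000549594)) [0.58409096 0.12854813 0.076     ]
```

>>> jog_arm([
  {"gripper": 1, "offset": [0.0467, -0.0017, 0], "rotation": [0, 0, -4.29]},
  {"gripper": 1, "offset": [0.0467, -0.0017, 0], "rotation": [0, 0, -4.29]},
  {"gripper": 1, "offset": [0.0467, -0.0017, 0], "rotation": [0, 0, -4.29]},
  {"gripper": 1, "offset": [0.0467, -0.0017, 0], "rotation": [0, 0, -4.29]},
  {"gripper": 1, "offset": [0.0467, -0.0017, 0], "rotation": [0, 0, -4.29]},
  {"gripper": 1, "offset": [0.0467, -0.0017, 0], "rotation": [0, 0, -4.29]},
  {"gripper": 1, "offset": [0.0467, -0.0017, 0], "rotation": [0, 0, -4.29]},
  {"gripper": 1, "offset": [0.0467, -0.0017, 0], "rotation": [0, 0, -4.29]},
  {"gripper": 1, "offset": [0.0467, -0.0017, 0], "rotation": [0, 0, -4.29]},
  {"gripper": 1, "offset": [0.0467, -0.0017, 0], "rotation": [0, 0, -4.29]},
  {"gripper": 1, "offset": [0.0467, -0.0017, 0], "rotation": [0, 0, -4.29]},
  {"gripper": 1, "offset": [0.0467, -0.0017, 0], "rotation": [0, 0, -4.29]},
  {"gripper": 1, "offset": [0.0467, -0.0017, 0], "rotation": [0, 0, -4.29]},
  {"gripper": 1, "offset": [0.0467, -0.0017, 0], "rotation": [0, 0, -4.29]},
  {"gripper": 1, "offset": [0.0467, -0.0017, 0], "rotation": [0, 0, -4.29]},
  {"gripper": 1, "offset": [0.0467, -0.0017, 0], "rotation": [0, 0, -4.29]},
  {"gripper": 1, "offset": [0.0467, -0.0017, 0], "rotation": [0, 0, -4.29]},
  {"gripper": 1, "offset": [0.0467, -0.0017, 0], "rotation": [0, 0, -4.29]},
  {"gripper": 1},
])

```text
schema error: expected keys gripper, offset, rotation
```

```bash
python3 - <<'E'
from h import *
o=manip.get_obs();print({k:np.round(o[k],3) for k in("clock","joint_pos","position","ft_force")})
rows([(knob(0,.13),yaw(0)),(knob(0),yaw(0))])
E
```

```text
{'clock': np.float64(0.1), 'joint_pos': array([ 1.144,  0.333, -0.065,  1.461,  0.022,  1.35 , -0.088]), 'position': array([ 0.245, -0.574,  0.242]), 'ft_force': array([-0.442, -0.767,  0.564])}
[0.5876, -0.5132, 0.1122] [-0.06, -0.05, -77.15]
[0.0, 0.0, 0.054] [-0.0, -0.0, -0.0]
```

>>> jog_arm([
  {"gripper": 1, "offset": [0.0467, -0.0017, 0], "rotation": [0, 0, -4.29]},
  {"gripper": 1, "offset": [0.0467, -0.0017, 0], "rotation": [0, 0, -4.29]},
  {"gripper": 1, "offset": [0.0467, -0.0017, 0], "rotation": [0, 0, -4.29]},
  {"gripper": 1, "offset": [0.0467, -0.0017, 0], "rotation": [0, 0, -4.29]},
  {"gripper": 1, "offset": [0.0467, -0.0017, 0], "rotation": [0, 0, -4.29]},
  {"gripper": 1, "offset": [0.0467, -0.0017, 0], "rotation": [0, 0, -4.29]},
  {"gripper": 1, "offset": [0.0467, -0.0017, 0], "rotation": [0, 0, -4.29]},
  {"gripper": 1, "offset": [0.0467, -0.0017, 0], "rotation": [0, 0, -4.29]},
  {"gripper": 1, "offset": [0.0467, -0.0017, 0], "rotation": [0, 0, -4.29]},
  {"gripper": 1, "offset": [0.0467, -0.0017, 0], "rotation": [0, 0, -4.29]},
  {"gripper": 1, "offset": [0.0467, -0.0017, 0], "rotation": [0, 0, -4.29]},
  {"gripper": 1, "offset": [0.0467, -0.0017, 0], "rotation": [0, 0, -4.29]},
  {"gripper": 1, "offset": [0.0467, -0.0017, 0], "rotation": [0, 0, -4.29]},
  {"gripper": 1, "offset": [0.0467, -0.0017, 0], "rotation": [0, 0, -4.29]},
  {"gripper": 1, "offset": [0.0467, -0.0017, 0], "rotation": [0, 0, -4.29]},
  {"gripper": 1, "offset": [0.0467, -0.0017, 0], "rotation": [0, 0, -4.29]},
  {"gripper": 1, "offset": [0.0467, -0.0017, 0], "rotation": [0, 0, -4.29]},
  {"gripper": 1, "offset": [0.0467, -0.0017, 0], "rotation": [0, 0, -4.29]},
  {"gripper": 1, "offset": [0, 0, 0], "rotation": [0, 0, 0]},
])

```text
clock: 2.0
position: [0.6128, 0.1199, 0.2423]
ee_rot: [0.635, 0.772, 0.001, -0.002]
ft_force: [-0.0, 0.2, -0.9]
grip_width: 1.002
grasp_force: 0.0
```

```bash
python3 - <<'E'
from h import *
import cv2
o=manip.get_obs();print({k:np.round(o[k],4) for k in("clock","joint_pos","position","ft_force")})
rows([(knob(0,.14),yaw(0)),(knob(0),yaw(0))])
i=imaging.camera("side");j=imaging.camera("top")
c=np.hstack([cv2.resize(x,(400,400),interpolation=cv2.INTER_CUBIC) for x in(i[100:220,280:400],j[140:260,225:345])])
cv2.imwrite("pics/above.png",c)
E
```

```text
{'clock': np.float64(2.0), 'joint_pos': array([ 0.2158,  0.4004, -0.6355,  1.4355,  0.2337,  1.3825, -0.2313]), 'position': array([0.6128, 0.1199, 0.2423]), 'ft_force': array([-0.004 ,  0.2024, -0.8958])}
[0.0136, -0.0265, 0.1024] [-0.02, -0.23, 0.82]
[-0.0, 0.0, 0.064] [-0.0, 0.0, -0.0]
```

View pics/above.png

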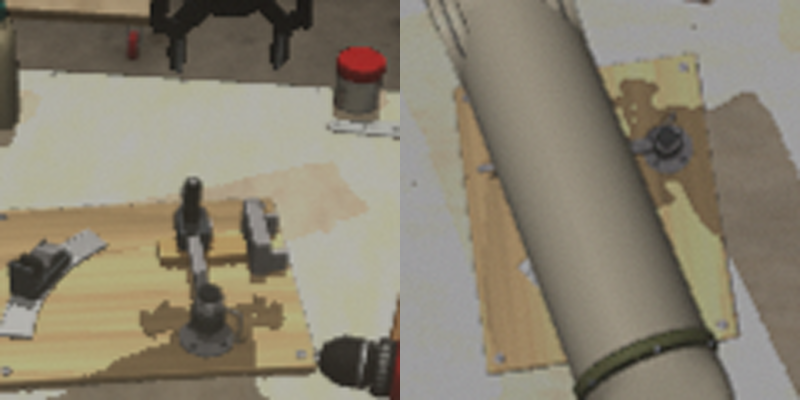

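The side view shows the knob top at about (337.6,154), which matches the prediction of (337.3,154.6). Going down over it.

>>> jog_arm([
  {"gripper": 1, "offset": [0.0136, -0.0265, 0], "rotation": [0, -0.2, 0.8]},
  {"gripper": 1, "offset": [0, 0, 0.035], "rotation": [0, 0, 0]},
  {"gripper": 1, "offset": [0, 0, 0.035], "rotation": [0, 0, 0]},
  {"gripper": 1, "offset": [0, 0, 0.03], "rotation": [0, 0, 0]},
  {"gripper": 1, "offset": [0, 0, 0.03], "rotation": [0, 0, 0]},
  {"gripper": 1, "offset": [0, 0, 0.02], "rotation": [0, 0, 0]},
  {"gripper": 1, "offset": [0, 0, 0.016], "rotation": [0, 0, 0]},
  {"gripper": 1, "offset": [0, 0, 0], "rotation": [0, 0, 0]},
  {"gripper": 1, "offset": [0, 0, 0], "rotation": [0, 0, 0]},
])

```text
clock: 3.0
position: [0.5872, 0.1186, 0.0768]
ee_rot: [0.646, 0.763, -0.001, 0.002]
ft_force: [0.9, -0.5, 0.2]
grip_width: 1.001
grasp_force: 0.0
```

```bash
python3 - <<'E'
from h import *
o=manip.get_obs();print({k:np.round(o[k],4) for k in("joint_pos","position","ee_rot")})
rows([(knob(0),yaw(0))])
E
```

```text
{'joint_pos': array([ 0.1982,  0.4909, -0.599 ,  1.6845,  0.3133,  1.063 , -0.3343]), 'position': array([0.5872, 0.1186, 0.0768]), 'ee_rot': array([ 0.6462,  0.7632, -0.001 ,  0.0015])}
[0.0103, -0.0014, 0.0008] [0.02, 0.21, -0.8]
```

>>> jog_arm([
  {"gripper": 1, "offset": [0.005, -0.0007, 0], "rotation": [0, 0.2, -0.8]},
  {"gripper": 1, "offset": [0.0053, -0.0007, 0], "rotation": [0, 0, 0]},
  {"gripper": 1, "offset": [0, 0, 0], "rotation": [0, 0, 0]},
  {"gripper": 1, "offset": [0, 0, 0], "rotation": [0, 0, 0]},
  {"gripper": 1, "offset": [0, 0, 0], "rotation": [0, 0, 0]},
])

```text
clock: 3.5
position: [0.5837, 0.129, 0.0765]
ee_rot: [0.64, 0.768, 0.0, 0.0]
ft_force: [0.6, -0.6, 0.1]
grip_width: 1.003
grasp_force: 0.0
```

```bash
python3 - <<'E'
from h import *
import cv2
o=manip.get_obs();print({k:np.round(o[k],4) for k in("joint_pos","position","ee_rot","ft_force")})
rows([(knob(0),yaw(0))])
i=imaging.camera("side")
cv2.imwrite("pics/atknob.png",cv2.resize(i[90:210,270:430],(800,600),interpolation=cv2.INTER_CUBIC))
E
```

```text
{'joint_pos': array([ 0.1881,  0.4906, -0.6063,  1.6881,  0.313 ,  1.0611, -0.3367]), 'position': array([0.5837, 0.129 , 0.0765]), 'ee_rot': array([6.404e-01, 7.680e-01, 0.000e+00, 2.000e-04]), 'ft_force': array([ 0.6146, -0.585 ,  0.0735])}
[-0.0005, 0.0003, 0.0005] [0.02, 0.02, 0.06]
```

View pics/atknob.png

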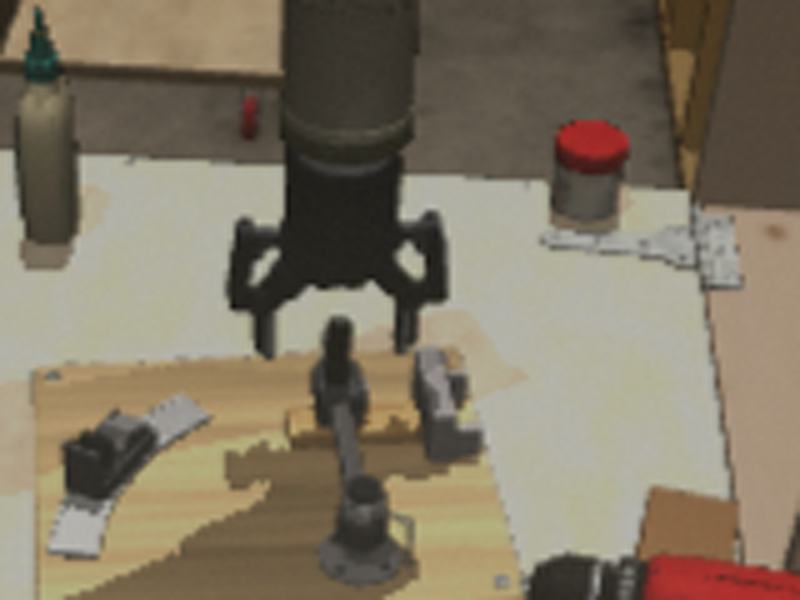

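The fingers straddle the knob: it is at (337,155) and the fingers are at (323,155) and (351,153). Closing on it.

>>> jog_arm([
  {"gripper": 0, "offset": [0, 0, 0], "rotation": [0, 0, 0]},
  {"gripper": 0, "offset": [0, 0, 0], "rotation": [0, 0, 0]},
  {"gripper": 0, "offset": [0, 0, 0], "rotation": [0, 0, 0]},
  {"gripper": 0, "offset": [0, 0, 0], "rotation": [0, 0, 0]},
  {"gripper": 0, "offset": [0, 0, 0], "rotation": [0, 0, 0]},
  {"gripper": 0, "offset": [0, 0, 0], "rotation": [0, 0, 0]},
  {"gripper": 0, "offset": [0, 0, 0], "rotation": [0, 0, 0]},
  {"gripper": 0, "offset": [0, 0, 0], "rotation": [0, 0, 0]},
], newtons=40)

```text
clock: 4.35
position: [0.5847, 0.1294, 0.0767]
ee_rot: [0.64, 0.768, 0.001, 0.001]
ft_force: [5.1, 1.5, -2.7]
grip_width: 0.199
grasp_force: 39.2
```

```bash
cat >> h.py <<'E'
def st():
    o=manip.get_obs();p=o["position"];c,s=np.cos(T[2]),np.sin(T[2])
    d=np.array([[c,s],[-s,c]])@(p[:2]-T[:2]);th=np.arctan2(-d[0],d[1])
    f=o["ft_force"];tg=np.array([-np.cos(T[2]+th),-np.sin(T[2]+th)]);rd=np.array([-np.sin(T[2]+th),np.cos(T[2]+th)])
    print("t%.1f th %.4f r %.4f z %.4f tang %.2f rad %.2f fz %.2f"%(o["clock"],th,np.hypot(*d),p[2],f[:2]@tg,f[:2]@rd,f[2]),np.round(f,2),"w",round(float(o["grip_width"]),3),"gf",round(float(o["grasp_force"]),1))
    y=R.from_quat(o["ee_rot"]).as_matrix()[:2,1];print("yaw err deg",round(np.degrees(np.arctan2(y[1],y[0]))-yaw(th),2))
E
python3 - <<'E'
from h import *
st()
for u in((196,390),(290,470),(243,430)):
    q=pt("top",np.array(u)/5+[235,145],.05)[:2]-T[:2];print(np.arctan2(q[1],q[0])-np.pi/2-T[2],np.hypot(*q))
d=.05
rows([(knob(d*k),yaw(d*k)) for k in range(1,5)],p=knob(0),q=R.from_matrix(np.c_[np.cross([np.cos(T[2]),np.sin(T[2]),0],[0,0,-1]),[np.cos(T[2]),np.sin(T[2]),0],[0,0,-1]]).as_quat(),rd=5)
E
```

```text
t4.3 th -0.0055 r 0.1407 z 0.0767 tang -5.29 rad 0.64 fz -2.71 [ 5.1   1.54 -2.71] w 0.199 gf 39.2
yaw err deg 0.37
0.7832406311977451 0.18279972457471522
1.2157473858717338 0.2071880909268932
1.0140090471280352 0.19051455108863535
[-0.00017, -0.007, 0.0] [0.0, 0.0, -2.86]
[-0.00018, -0.00699, 0.0] [0.0, 0.0, -2.87]
[-0.00018, -0.007, 0.0] [0.0, 0.0, -2.86]
[-0.00017, -0.007, 0.0] [0.0, 0.0, -2.87]
```

>>> jog_arm([
  {"gripper": 0, "offset": [-0.00018, -0.007, 0], "rotation": [0, 0, -2.865]},
  {"gripper": 0, "offset": [-0.00018, -0.007, 0], "rotation": [0, 0, -2.865]},
  {"gripper": 0, "offset": [-0.00018, -0.007, 0], "rotation": [0, 0, -2.865]},
  {"gripper": 0, "offset": [-0.00018, -0.007, 0], "rotation": [0, 0, -2.865]},
  {"gripper": 0, "offset": [-0.00018, -0.007, 0], "rotation": [0, 0, -2.865]},
  {"gripper": 0, "offset": [-0.00018, -0.007, 0], "rotation": [0, 0, -2.865]},
  {"gripper": 0, "offset": [0, 0, 0], "rotation": [0, 0, 0]},
  {"gripper": 0, "offset": [0, 0, 0], "rotation": [0, 0, 0]},
  {"gripper": 0, "offset": [0, 0, 0], "rotation": [0, 0, 0]},
])

```text
clock: 5.25
position: [0.5455, 0.1153, 0.0767]
ee_rot: [0.519, 0.855, 0.001, 0.001]
ft_force: [8.5, 1.0, -3.1]
grip_width: 0.197
grasp_force: 39.3
```

```bash
python3 -c "
from h import *
st()"
```

```text
t5.2 th 0.2930 r 0.1398 z 0.0767 tang -8.04 rad -2.97 fz -3.13 [ 8.51  1.02 -3.13] w 0.197 gf 39.3
yaw err deg 0.42
```

>>> jog_arm([
  {"gripper": 0, "offset": [-0.00018, -0.007, 0], "rotation": [0, 0, -2.865]},
  {"gripper": 0, "offset": [-0.00018, -0.007, 0], "rotation": [0, 0, -2.865]},
  {"gripper": 0, "offset": [-0.00018, -0.007, 0], "rotation": [0, 0, -2.865]},
  {"gripper": 0, "offset": [-0.00018, -0.007, 0], "rotation": [0, 0, -2.865]},
  {"gripper": 0, "offset": [-0.00018, -0.007, 0], "rotation": [0, 0, -2.865]},
  {"gripper": 0, "offset": [-0.00018, -0.007, 0], "rotation": [0, 0, -2.865]},
  {"gripper": 0, "offset": [-0.00018, -0.007, 0], "rotation": [0, 0, -2.865]},
  {"gripper": 0, "offset": [0, 0, 0], "rotation": [0, 0, 0]},
  {"gripper": 0, "offset": [0, 0, 0], "rotation": [0, 0, 0]},
  {"gripper": 0, "offset": [0, 0, 0], "rotation": [0, 0, 0]},
])

```text
clock: 6.25
position: [0.5076, 0.0851, 0.0768]
ee_rot: [0.362, 0.932, 0.001, 0.002]
ft_force: [13.2, -0.3, -8.5]
grip_width: 0.199
grasp_force: 39.3
```

```bash
python3 -c "
from h import *
st()"
```

```text
t6.2 th 0.6422 r 0.1385 z 0.0768 tang -8.74 rad -9.85 fz -8.50 [13.17 -0.31 -8.5 ] w 0.199 gf 39.3
yaw err deg 0.45
```

>>> jog_arm([
  {"gripper": 0, "offset": [-0.001, 0, 0], "rotation": [0, 0, 0]},
  {"gripper": 0, "offset": [-0.001, 0, 0], "rotation": [0, 0, 0]},
  {"gripper": 0, "offset": [0, 0, 0], "rotation": [0, 0, 0]},
  {"gripper": 0, "offset": [0, 0, 0], "rotation": [0, 0, 0]},
])

```text
clock: 6.65
position: [0.508, 0.0854, 0.0767]
ee_rot: [0.362, 0.932, 0.001, 0.001]
ft_force: [6.6, 5.2, -3.6]
grip_width: 0.198
grasp_force: 39.8
```

```bash
python3 -c "
from h import *
st()"
```

```text
t6.7 th 0.6390 r 0.1385 z 0.0767 tang -8.30 rad -1.33 fz -3.57 [ 6.65  5.15 -3.57] w 0.198 gf 39.8
yaw err deg 0.71
```

>>> jog_arm([
  {"gripper": 0, "offset": [-0.0001, -0.0021, 0], "rotation": [0, 0, -0.86]},
  {"gripper": 0, "offset": [-0.0001, -0.0021, 0], "rotation": [0, 0, -0.86]},
  {"gripper": 0, "offset": [0, 0, 0], "rotation": [0, 0, 0]},
  {"gripper": 0, "offset": [0, 0, 0], "rotation": [0, 0, 0]},
])

```text
clock: 7.05
position: [0.5052, 0.0822, 0.0767]
ee_rot: [0.347, 0.938, 0.001, 0.001]
ft_force: [5.6, 4.9, -3.8]
grip_width: 0.198
grasp_force: 39.9
```

```bash
python3 -c "
from h import *
st()"
```

```text
t7.0 th 0.6693 r 0.1384 z 0.0767 tang -7.39 rad -1.00 fz -3.82 [ 5.63  4.88 -3.82] w 0.198 gf 39.9
yaw err deg 0.7
```

>>> jog_arm([
  {"gripper": 0, "offset": [-0.0001, -0.0021, 0], "rotation": [0, 0, -0.86]},
  {"gripper": 0, "offset": [-0.0001, -0.0021, 0], "rotation": [0, 0, -0.86]},
  {"gripper": 0, "offset": [0, 0, 0], "rotation": [0, 0, 0]},
  {"gripper": 0, "offset": [0, 0, 0], "rotation": [0, 0, 0]},
])

```text
clock: 7.45
position: [0.5026, 0.079, 0.0767]
ee_rot: [0.333, 0.943, 0.001, 0.001]
ft_force: [7.1, 5.4, -3.8]
grip_width: 0.198
grasp_force: 39.9
```

```bash
python3 -c "
from h import *
st()"
```

```text
t7.5 th 0.6993 r 0.1383 z 0.0767 tang -8.67 rad -2.06 fz -3.78 [ 7.12  5.37 -3.78] w 0.198 gf 39.9
yaw err deg 0.71
```

>>> jog_arm([
  {"gripper": 0, "offset": [-0.0001, -0.0021, 0], "rotation": [0, 0, -0.86]},
  {"gripper": 0, "offset": [-0.0001, -0.0021, 0], "rotation": [0, 0, -0.86]},
  {"gripper": 0, "offset": [0, 0, 0], "rotation": [0, 0, 0]},
  {"gripper": 0, "offset": [0, 0, 0], "rotation": [0, 0, 0]},
])

```text
clock: 7.85
position: [0.5001, 0.0757, 0.0767]
ee_rot: [0.319, 0.948, 0.001, 0.001]
ft_force: [6.4, 3.8, -4.8]
grip_width: 0.197
grasp_force: 39.9
```

```bash
python3 -c "
from h import *
st()"
```

```text
t7.8 th 0.7295 r 0.1381 z 0.0767 tang -6.90 rad -2.69 fz -4.75 [ 6.36  3.8  -4.75] w 0.197 gf 39.9
yaw err deg 0.7
```

```bash
cat >> h.py <<'E'
def avg(n=4):
    F=[];
    for _ in range(n): F.append(manip.get_obs()["ft_force"]);imaging.camera("side")
    st();o=manip.get_obs();p=o["position"];ph=np.arctan2(p[1]-T[1],p[0]-T[0]);F=np.array(F)[:,:2]
    print("avg tang",np.round(F@[np.sin(ph),-np.cos(ph)]*-1,2),"mean %.2f rad %.2f"%(np.mean(F@[-np.sin(ph),np.cos(ph)]),np.mean(F@[np.cos(ph),np.sin(ph)])))
E
python3 -c "
from h import *
avg(3)"
```

```text
t8.0 th 0.7292 r 0.1381 z 0.0767 tang -8.31 rad -1.96 fz -4.90 [ 6.65  5.34 -4.9 ] w 0.198 gf 39.8
yaw err deg 0.72
avg tang [-6.91 -8.22 -7.09] mean -7.40 rad -1.62
```

>>> jog_arm([
  {"gripper": 0, "offset": [-0.0003, -0.0021, 0], "rotation": [0, 0, -0.86]},
  {"gripper": 0, "offset": [-0.0002, -0.0021, 0], "rotation": [0, 0, -0.86]},
  {"gripper": 0, "offset": [0, 0, 0], "rotation": [0, 0, 0]},
  {"gripper": 0, "offset": [0, 0, 0], "rotation": [0, 0, 0]},
])

```text
clock: 8.4
position: [0.4978, 0.0723, 0.0767]
ee_rot: [0.305, 0.952, 0.001, 0.001]
ft_force: [3.8, 5.7, -3.1]
grip_width: 0.199
grasp_force: 40.0
```

```bash
python3 -c "
from h import *
avg(3)"
```

```text
t8.6 th 0.7589 r 0.1380 z 0.0767 tang -7.13 rad -0.43 fz -2.86 [ 4.57  5.5  -2.86] w 0.2 gf 39.9
yaw err deg 0.76
avg tang [-6.83 -6.68 -8.1 ] mean -7.21 rad 0.31
```

>>> jog_arm([
  {"gripper": 0, "offset": [-0.0001, -0.0021, 0], "rotation": [0, 0, -0.86]},
  {"gripper": 0, "offset": [-0.0001, -0.0021, 0], "rotation": [0, 0, -0.86]},
  {"gripper": 0, "offset": [0, 0, 0], "rotation": [0, 0, 0]},
  {"gripper": 0, "offset": [0, 0, 0], "rotation": [0, 0, 0]},
])

```text
clock: 8.95
position: [0.4954, 0.0688, 0.0767]
ee_rot: [0.29, 0.957, 0.001, 0.001]
ft_force: [4.1, 7.1, -2.1]
grip_width: 0.197
grasp_force: 40.0
```

```bash
python3 -c "
from h import *
avg(3)"
```

```text
t9.1 th 0.7890 r 0.1379 z 0.0767 tang -7.89 rad 1.29 fz -3.27 [ 3.4   7.23 -3.27] w 0.199 gf 40.0
yaw err deg 0.75
avg tang [-8.2  -7.65 -7.3 ] mean -7.72 rad 0.50
```

>>> jog_arm([
  {"gripper": 0, "offset": [-0.0001, -0.0021, 0], "rotation": [0, 0, -0.86]},
  {"gripper": 0, "offset": [-0.0001, -0.0021, 0], "rotation": [0, 0, -0.86]},
  {"gripper": 0, "offset": [0, 0, 0], "rotation": [0, 0, 0]},
  {"gripper": 0, "offset": [0, 0, 0], "rotation": [0, 0, 0]},
])

```text
clock: 9.5
position: [0.4932, 0.0653, 0.0767]
ee_rot: [0.276, 0.961, 0.001, 0.001]
ft_force: [3.1, 6.8, -2.4]
grip_width: 0.201
grasp_force: 40.0
```

```bash
python3 -c "
from h import *
avg(3)"
```

```text
t9.7 th 0.8193 r 0.1378 z 0.0767 tang -7.37 rad 0.79 fz -2.57 [ 3.32  6.62 -2.57] w 0.198 gf 40.0
yaw err deg 0.74
avg tang [-7.39 -7.6  -7.59] mean -7.53 rad 1.13
```

>>> jog_arm([
  {"gripper": 0, "offset": [-0.0001, -0.0021, 0], "rotation": [0, 0, -0.86]},
  {"gripper": 0, "offset": [-0.0001, -0.0021, 0], "rotation": [0, 0, -0.86]},
  {"gripper": 0, "offset": [0, 0, 0], "rotation": [0, 0, 0]},
  {"gripper": 0, "offset": [0, 0, 0], "rotation": [0, 0, 0]},
])

```text
clock: 10.05
position: [0.4911, 0.0618, 0.0767]
ee_rot: [0.261, 0.965, 0.001, 0.001]
ft_force: [3.4, 6.8, -1.6]
grip_width: 0.201
grasp_force: 40.1
```

```bash
python3 -c "
from h import *
avg(3)"
```

```text
t10.2 th 0.8493 r 0.1377 z 0.0767 tang -7.96 rad 1.82 fz -1.97 [ 2.55  7.76 -1.97] w 0.196 gf 40.0
yaw err deg 0.75
avg tang [-7.58 -8.4  -7.88] mean -7.95 rad 1.31
```

>>> jog_arm([
  {"gripper": 0, "offset": [-0.0001, -0.0021, 0], "rotation": [0, 0, -0.86]},
  {"gripper": 0, "offset": [-0.0001, -0.0021, 0], "rotation": [0, 0, -0.86]},
  {"gripper": 0, "offset": [0, 0, 0], "rotation": [0, 0, 0]},
  {"gripper": 0, "offset": [0, 0, 0], "rotation": [0, 0, 0]},
])

```text
clock: 10.6
position: [0.4894, 0.0586, 0.0768]
ee_rot: [0.247, 0.969, 0.002, 0.001]
ft_force: [3.4, 8.9, -2.7]
grip_width: 0.199
grasp_force: 39.9
```

```bash
python3 -c "
from h import *
avg(3)"
```

```text
t10.8 th 0.8760 r 0.1375 z 0.0768 tang -9.98 rad 0.17 fz -3.21 [ 4.77  8.77 -3.21] w 0.198 gf 39.9
yaw err deg 0.96
avg tang [ -9.41  -9.49 -10.14] mean -9.68 rad 1.21
```

The ramp has begun at about 0.86 rad, so I expect the click near 0.95.

>>> jog_arm([
  {"gripper": 0, "offset": [-0.0001, -0.0021, 0], "rotation": [0, 0, -0.86]},
  {"gripper": 0, "offset": [-0.0001, -0.0021, 0], "rotation": [0, 0, -0.86]},
  {"gripper": 0, "offset": [0, 0, 0], "rotation": [0, 0, 0]},
  {"gripper": 0, "offset": [0, 0, 0], "rotation": [0, 0, 0]},
])

```text
clock: 11.15
position: [0.4876, 0.055, 0.0768]
ee_rot: [0.232, 0.973, 0.002, 0.001]
ft_force: [3.4, 10.5, -3.1]
grip_width: 0.194
grasp_force: 40.0
```

```bash
python3 -c "
from h import *
avg(3)"
```

```text
t11.3 th 0.9051 r 0.1374 z 0.0767 tang -11.26 rad 0.72 fz -2.67 [ 4.63 10.29 -2.67] w 0.193 gf 40.0
yaw err deg 1.03
avg tang [-10.9  -10.7  -10.62] mean -10.74 rad 1.73
```

>>> jog_arm([
  {"gripper": 0, "offset": [-0.0001, -0.0021, 0], "rotation": [0, 0, -0.86]},
  {"gripper": 0, "offset": [0, 0, 0], "rotation": [0, 0, 0]},
  {"gripper": 0, "offset": [0, 0, 0], "rotation": [0, 0, 0]},
])

```text
clock: 11.6
position: [0.4867, 0.0532, 0.0768]
ee_rot: [0.225, 0.974, 0.002, 0.001]
ft_force: [4.2, 11.0, -2.6]
grip_width: 0.2
grasp_force: 40.0
```

```bash
python3 -c "
from h import *
avg(3)"
```

```text
t11.8 th 0.9195 r 0.1374 z 0.0767 tang -11.38 rad 1.75 fz -3.67 [ 3.61 10.94 -3.67] w 0.197 gf 40.0
yaw err deg 1.07
avg tang [-11.69 -11.44 -10.87] mean -11.33 rad 1.08
```

>>> jog_arm([
  {"gripper": 0, "offset": [-0.0001, -0.0014, 0], "rotation": [0, 0, -0.57]},
  {"gripper": 0, "offset": [0, 0, 0], "rotation": [0, 0, 0]},
  {"gripper": 0, "offset": [0, 0, 0], "rotation": [0, 0, 0]},
])

```text
clock: 12.05
position: [0.4862, 0.0521, 0.0767]
ee_rot: [0.22, 0.976, 0.002, 0.001]
ft_force: [3.9, 11.6, -2.7]
grip_width: 0.196
grasp_force: 40.0
```

```bash
python3 -c "
from h import *
avg(3)"
```

```text
t12.2 th 0.9282 r 0.1374 z 0.0768 tang -11.93 rad 1.09 fz -2.87 [ 4.35 11.16 -2.87] w 0.201 gf 40.0
yaw err deg 1.14
avg tang [-12.13 -11.45 -12.93] mean -12.17 rad 1.39
```

>>> jog_arm([
  {"gripper": 0, "offset": [-0.0001, -0.0014, 0], "rotation": [0, 0, -0.57]},
  {"gripper": 0, "offset": [0, 0, 0], "rotation": [0, 0, 0]},
  {"gripper": 0, "offset": [0, 0, 0], "rotation": [0, 0, 0]},
])

```text
clock: 12.5
position: [0.4857, 0.051, 0.0767]
ee_rot: [0.215, 0.977, 0.002, 0.001]
ft_force: [4.7, 12.5, -3.1]
grip_width: 0.196
grasp_force: 40.0
```

```bash
python3 -c "
from h import *
avg(3)"
```

```text
t12.7 th 0.9373 r 0.1373 z 0.0768 tang -12.13 rad 1.50 fz -3.87 [ 3.97 11.56 -3.87] w 0.2 gf 40.0
yaw err deg 1.2
avg tang [-13.3  -13.36 -12.85] mean -13.17 rad 1.35
```

>>> jog_arm([
  {"gripper": 0, "offset": [-0.0001, -0.0014, 0], "rotation": [0, 0, -0.57]},
  {"gripper": 0, "offset": [0, 0, 0], "rotation": [0, 0, 0]},
  {"gripper": 0, "offset": [0, 0, 0], "rotation": [0, 0, 0]},
])

```text
clock: 12.95
position: [0.4852, 0.0499, 0.0768]
ee_rot: [0.21, 0.978, 0.002, 0.001]
ft_force: [4.2, 12.5, -3.4]
grip_width: 0.198
grasp_force: 40.0
```

```bash
python3 -c "
from h import *
avg(3)"
```

```text
t13.1 th 0.9461 r 0.1373 z 0.0768 tang -12.20 rad 3.19 fz -2.68 [ 2.37 12.38 -2.68] w 0.199 gf 40.0
yaw err deg 1.27
avg tang [-13.05 -12.39 -13.24] mean -12.90 rad 1.57
```

>>> jog_arm([
  {"gripper": 0, "offset": [-0.0001, -0.0014, 0], "rotation": [0, 0, -0.57]},
  {"gripper": 0, "offset": [0, 0, 0], "rotation": [0, 0, 0]},
  {"gripper": 0, "offset": [0, 0, 0], "rotation": [0, 0, 0]},
])

```text
clock: 13.4
position: [0.4842, 0.0477, 0.0767]
ee_rot: [0.205, 0.979, 0.002, 0.0]
ft_force: [1.3, 9.0, 0.8]
grip_width: 0.198
grasp_force: 40.3
```

```bash
python3 -c "
from h import *
avg(3)"
```

```text
t13.6 th 0.9637 r 0.1372 z 0.0767 tang -8.90 rad 2.95 fz 0.37 [1.   9.32 0.37] w 0.202 gf 40.3
yaw err deg 0.81
avg tang [-8.73 -7.73 -9.05] mean -8.50 rad 2.88
```

It clicked at about 0.955 rad: the load fell from 13 N to 8.5 N. Now I'll ease forward in small steps.

>>> jog_arm([
  {"gripper": 0, "offset": [0.0004, 0.0005, 0], "rotation": [0, 0, 0.2]},
  {"gripper": 0, "offset": [0, 0.0005, 0], "rotation": [0, 0, 0.2]},
  {"gripper": 0, "offset": [0, 0, 0], "rotation": [0, 0, 0]},
  {"gripper": 0, "offset": [0, 0, 0], "rotation": [0, 0, 0]},
])

```text
clock: 13.95
position: [0.4843, 0.0478, 0.0767]
ee_rot: [0.209, 0.978, 0.001, 0.0]
ft_force: [0.2, 5.5, 1.4]
grip_width: 0.2
grasp_force: 40.3
```

```bash
python3 -c "
from h import *
avg(3)"
```

```text
t14.1 th 0.9628 r 0.1373 z 0.0767 tang -4.92 rad 1.20 fz 1.23 [0.95 4.98 1.23] w 0.194 gf 40.3
yaw err deg 0.43
avg tang [-5.04 -6.05 -5.58] mean -5.55 rad 1.84
```

>>> jog_arm([
  {"gripper": 0, "offset": [0, 0.0005, 0], "rotation": [0, 0, 0.2]},
  {"gripper": 0, "offset": [0, 0, 0], "rotation": [0, 0, 0]},
  {"gripper": 0, "offset": [0, 0, 0], "rotation": [0, 0, 0]},
])

```text
clock: 14.4
position: [0.4843, 0.0479, 0.0766]
ee_rot: [0.211, 0.978, 0.001, 0.0]
ft_force: [-1.3, 5.5, 5.2]
grip_width: 0.2
grasp_force: 40.6
```

```bash
python3 -c "
from h import *
avg(3)"
```

```text
t14.6 th 0.9622 r 0.1372 z 0.0767 tang -4.94 rad 3.20 fz 4.10 [-0.86  5.82  4.1 ] w 0.197 gf 40.6
yaw err deg 0.25
avg tang [-4.42 -4.92 -3.82] mean -4.39 rad 3.96
```

The nose is held at 0.962 rad and the catch is taking up the load. Continuing gently.

>>> jog_arm([
  {"gripper": 0, "offset": [0.0006, 0, -0.0005], "rotation": [0, 0, 0]},
  {"gripper": 0, "offset": [0, 0.0005, 0], "rotation": [0, 0, 0.1]},
  {"gripper": 0, "offset": [0, 0, 0], "rotation": [0, 0, 0]},
  {"gripper": 0, "offset": [0, 0, 0], "rotation": [0, 0, 0]},
])

```text
clock: 14.95
position: [0.4843, 0.0479, 0.0768]
ee_rot: [0.212, 0.977, 0.001, 0.0]
ft_force: [3.8, 4.4, -4.4]
grip_width: 0.197
grasp_force: 39.9
```

```bash
python3 -c "
from h import *
avg(3)"
```

```text
t15.1 th 0.9621 r 0.1373 z 0.0767 tang -6.34 rad -1.96 fz -3.32 [ 4.42  4.95 -3.32] w 0.197 gf 39.9
yaw err deg 0.13
avg tang [-5.61 -5.73 -5.47] mean -5.60 rad -1.36
```

>>> jog_arm([
  {"gripper": 0, "offset": [0, 0.0004, 0], "rotation": [0, 0, 0]},
  {"gripper": 0, "offset": [0, 0, 0], "rotation": [0, 0, 0]},
  {"gripper": 0, "offset": [0, 0, 0], "rotation": [0, 0, 0]},
])

```text
clock: 15.4
position: [0.4843, 0.0479, 0.0768]
ee_rot: [0.212, 0.977, 0.0, 0.0]
ft_force: [4.0, 4.0, -4.4]
grip_width: 0.2
grasp_force: 39.9
```

```bash
python3 -c "
from h import *
avg(3)"
```

```text
t15.6 th 0.9619 r 0.1373 z 0.0768 tang -5.34 rad -2.05 fz -4.65 [ 4.08  4.   -4.65] w 0.2 gf 39.9
yaw err deg 0.13
avg tang [-5.31 -5.   -5.48] mean -5.26 rad -1.69
```

>>> jog_arm([
  {"gripper": 0, "offset": [-0.0002, 0.0004, 0.0003], "rotation": [0, 0, 0]},
  {"gripper": 0, "offset": [0, 0.0004, 0], "rotation": [0, 0, 0.1]},
  {"gripper": 0, "offset": [0, 0, 0], "rotation": [0, 0, 0]},
  {"gripper": 0, "offset": [0, 0, 0], "rotation": [0, 0, 0]},
])

```text
clock: 15.95
position: [0.4846, 0.0487, 0.0767]
ee_rot: [0.213, 0.977, 0.0, 0.0]
ft_force: [0.2, 4.3, 3.5]
grip_width: 0.198
grasp_force: 40.6
```

```bash
python3 -c "
from h import *
avg(3)"
```

```text
t16.1 th 0.9561 r 0.1373 z 0.0766 tang -3.86 rad 2.60 fz 4.44 [-0.73  4.59  4.44] w 0.201 gf 40.6
yaw err deg 0.36
avg tang [-4.   -3.48 -3.41] mean -3.63 rad 2.10
```

>>> jog_arm([
  {"gripper": 0, "offset": [0, 0.0004, 0], "rotation": [0, 0, 0]},
  {"gripper": 0, "offset": [0, 0, 0], "rotation": [0, 0, 0]},
  {"gripper": 0, "offset": [0, 0, 0], "rotation": [0, 0, 0]},
])

```text
clock: 16.4
position: [0.4849, 0.0493, 0.0767]
ee_rot: [0.213, 0.977, 0.0, 0.0]
ft_force: [-0.5, 6.4, 3.4]
grip_width: 0.197
grasp_force: 40.7
```

```bash
python3 -c "
from h import *
avg(3)"
```

```text
t16.6 th 0.9510 r 0.1373 z 0.0766 tang -5.57 rad 2.98 fz 4.51 [-0.32  6.31  4.51] w 0.197 gf 40.7
yaw err deg 0.66
avg tang [-5.58 -5.99 -5.47] mean -5.68 rad 2.89
```

>>> jog_arm([
  {"gripper": 0, "offset": [0.0001, 0.0005, -0.0001], "rotation": [0, 0, 0.2]},
  {"gripper": 0, "offset": [0, 0, 0], "rotation": [0, 0, 0]},
  {"gripper": 0, "offset": [0, 0, 0], "rotation": [0, 0, 0]},
])

```text
clock: 16.85
position: [0.4852, 0.05, 0.0767]
ee_rot: [0.214, 0.977, 0.001, 0.0]
ft_force: [1.1, 6.5, 1.2]
grip_width: 0.196
grasp_force: 40.4
```

```bash
python3 -c "
from h import *
avg(3)"
```

```text
t17.0 th 0.9451 r 0.1373 z 0.0767 tang -7.32 rad 1.53 fz 1.03 [1.78 7.27 1.03] w 0.196 gf 40.4
yaw err deg 0.8
avg tang [-6.34 -6.6  -6.57] mean -6.50 rad 1.51
```

>>> jog_arm([
  {"gripper": 0, "offset": [0.0001, 0.0005, 0], "rotation": [0, 0, 0.2]},
  {"gripper": 0, "offset": [0, 0, 0], "rotation": [0, 0, 0]},
  {"gripper": 0, "offset": [0, 0, 0], "rotation": [0, 0, 0]},
])

```text
clock: 17.3
position: [0.4855, 0.0506, 0.0767]
ee_rot: [0.216, 0.976, 0.001, 0.001]
ft_force: [2.3, 7.2, 0.9]
grip_width: 0.197
grasp_force: 40.4
```

```bash
python3 -c "
from h import *
avg(3)"
```

```text
t17.4 th 0.9409 r 0.1373 z 0.0767 tang -7.13 rad 0.97 fz -0.01 [ 2.23  6.84 -0.01] w 0.199 gf 40.4
yaw err deg 0.84
avg tang [-7.53 -7.6  -7.06] mean -7.40 rad 1.19
```

>>> jog_arm([
  {"gripper": 0, "offset": [0.0001, 0.0005, 0], "rotation": [0, 0, 0.2]},
  {"gripper": 0, "offset": [0, 0, 0], "rotation": [0, 0, 0]},
  {"gripper": 0, "offset": [0, 0, 0], "rotation": [0, 0, 0]},
])

```text
clock: 17.75
position: [0.4857, 0.0511, 0.0767]
ee_rot: [0.218, 0.976, 0.001, 0.001]
ft_force: [3.8, 7.1, -1.0]
grip_width: 0.201
grasp_force: 40.3
```

```bash
python3 -c "
from h import *
avg(3)"
```

```text
t17.9 th 0.9368 r 0.1373 z 0.0767 tang -7.13 rad 0.33 fz 0.80 [2.83 6.56 0.8 ] w 0.2 gf 40.3
yaw err deg 0.87
avg tang [-8.03 -8.34 -8.34] mean -8.24 rad 0.44
```

>>> jog_arm([
  {"gripper": 0, "offset": [0.0001, 0.0005, 0], "rotation": [0, 0, 0.2]},
  {"gripper": 0, "offset": [0, 0, 0], "rotation": [0, 0, 0]},
  {"gripper": 0, "offset": [0, 0, 0], "rotation": [0, 0, 0]},
])

```text
clock: 18.2
position: [0.4859, 0.0515, 0.0767]
ee_rot: [0.22, 0.976, 0.001, 0.001]
ft_force: [3.3, 7.0, -0.2]
grip_width: 0.2
grasp_force: 40.3
```

```bash
python3 -c "
from h import *
avg(3)"
```

```text
t18.4 th 0.9332 r 0.1374 z 0.0767 tang -7.91 rad 0.91 fz 0.03 [2.68 7.5  0.03] w 0.198 gf 40.3
yaw err deg 0.88
avg tang [-7.7  -7.31 -8.88] mean -7.96 rad -0.39
```

>>> jog_arm([
  {"gripper": 0, "offset": [0.0001, 0.0005, 0], "rotation": [0, 0, 0.2]},
  {"gripper": 0, "offset": [0, 0, 0], "rotation": [0, 0, 0]},
  {"gripper": 0, "offset": [0, 0, 0], "rotation": [0, 0, 0]},
])

```text
clock: 18.65
position: [0.4861, 0.052, 0.0767]
ee_rot: [0.221, 0.975, 0.001, 0.001]
ft_force: [4.0, 7.5, -1.4]
grip_width: 0.201
grasp_force: 40.2
```

```bash
python3 -c "
from h import *
avg(3)"
```

```text
t18.8 th 0.9297 r 0.1374 z 0.0767 tang -8.10 rad -0.77 fz -2.54 [ 4.3   6.91 -2.54] w 0.202 gf 40.2
yaw err deg 0.87
avg tang [-8.47 -8.3  -8.12] mean -8.30 rad -0.34
```

>>> jog_arm([
  {"gripper": 0, "offset": [0.0001, 0.0005, 0], "rotation": [0, 0, 0.2]},
  {"gripper": 0, "offset": [0, 0, 0], "rotation": [0, 0, 0]},
  {"gripper": 0, "offset": [0, 0, 0], "rotation": [0, 0, 0]},
])

```text
clock: 19.1
position: [0.4863, 0.0524, 0.0767]
ee_rot: [0.223, 0.975, 0.001, 0.001]
ft_force: [4.8, 7.9, -2.0]
grip_width: 0.198
grasp_force: 40.2
```

```bash
python3 -c "
from h import *
avg(3)"
```

```text
t19.2 th 0.9261 r 0.1374 z 0.0767 tang -8.01 rad -1.38 fz -2.79 [ 4.83  6.54 -2.79] w 0.196 gf 40.2
yaw err deg 0.88
avg tang [-9.26 -6.77 -8.25] mean -8.09 rad -1.21
```

The catch took part of the load at about 0.96 rad and then slipped off, so the nose was probably only on the crest. I'll draw again, a little further past the click.

>>> jog_arm([
  {"gripper": 0, "offset": [-0.0002, -0.0014, 0], "rotation": [0, 0, -0.57]},
  {"gripper": 0, "offset": [-0.0002, -0.0014, 0], "rotation": [0, 0, -0.57]},
  {"gripper": 0, "offset": [0, 0, 0], "rotation": [0, 0, 0]},
  {"gripper": 0, "offset": [0, 0, 0], "rotation": [0, 0, 0]},
])

```text
clock: 19.65
position: [0.4856, 0.0508, 0.0767]
ee_rot: [0.213, 0.977, 0.002, 0.001]
ft_force: [5.3, 11.1, -3.9]
grip_width: 0.197
grasp_force: 40.1
```

```bash
python3 -c "
from h import *
avg(3)"
```

```text
t19.8 th 0.9391 r 0.1373 z 0.0767 tang -12.59 rad 0.40 fz -3.47 [ 5.14 11.5  -3.47] w 0.199 gf 40.1
yaw err deg 1.31
avg tang [-12.3  -11.43 -12.65] mean -12.13 rad -0.21
```

>>> jog_arm([
  {"gripper": 0, "offset": [-0.0001, -0.0014, 0], "rotation": [0, 0, -0.57]},
  {"gripper": 0, "offset": [0, 0, 0], "rotation": [0, 0, 0]},
  {"gripper": 0, "offset": [0, 0, 0], "rotation": [0, 0, 0]},
])

```text
clock: 20.1
position: [0.485, 0.0496, 0.0767]
ee_rot: [0.208, 0.978, 0.002, 0.001]
ft_force: [4.7, 11.9, -3.0]
grip_width: 0.196
grasp_force: 40.1
```

```bash
python3 -c "
from h import *
avg(3)"
```

```text
t20.2 th 0.9487 r 0.1373 z 0.0767 tang -11.72 rad -1.19 fz -3.36 [ 6.09 10.08 -3.36] w 0.196 gf 40.1
yaw err deg 1.34
avg tang [-12.74 -12.52 -13.16] mean -12.81 rad 0.09
```

>>> jog_arm([
  {"gripper": 0, "offset": [-0.0001, -0.0014, 0], "rotation": [0, 0, -0.57]},
  {"gripper": 0, "offset": [0, 0, 0], "rotation": [0, 0, 0]},
  {"gripper": 0, "offset": [0, 0, 0], "rotation": [0, 0, 0]},
])

```text
clock: 20.55
position: [0.484, 0.0472, 0.0767]
ee_rot: [0.203, 0.979, 0.001, 0.0]
ft_force: [1.2, 7.7, 1.4]
grip_width: 0.2
grasp_force: 40.5
```

```bash
python3 -c "
from h import *
avg(3)"
```

```text
t20.7 th 0.9676 r 0.1372 z 0.0767 tang -7.67 rad 1.27 fz 0.80 [2.   7.51 0.8 ] w 0.195 gf 40.5
yaw err deg 0.8
avg tang [-7.54 -6.56 -6.95] mean -7.01 rad 1.47
```

>>> jog_arm([
  {"gripper": 0, "offset": [-0.0001, -0.0014, 0], "rotation": [0, 0, -0.57]},
  {"gripper": 0, "offset": [0, 0, 0], "rotation": [0, 0, 0]},
  {"gripper": 0, "offset": [0, 0, 0], "rotation": [0, 0, 0]},
])

```text
clock: 21.0
position: [0.4832, 0.0452, 0.0766]
ee_rot: [0.199, 0.98, -0.0, 0.0]
ft_force: [-0.7, 4.3, 4.1]
grip_width: 0.195
grasp_force: 40.8
```

```bash
python3 -c "
from h import *
avg(3)"
```

```text
t21.1 th 0.9836 r 0.1372 z 0.0766 tang -4.04 rad 3.22 fz 4.81 [-1.36  4.98  4.81] w 0.199 gf 40.8
yaw err deg 0.42
avg tang [-3.68 -3.21 -3.82] mean -3.57 rad 2.59
```

>>> jog_arm([
  {"gripper": 0, "offset": [0.0002, -0.0014, 0], "rotation": [0, 0, -0.57]},
  {"gripper": 0, "offset": [0, 0, 0], "rotation": [0, 0, 0]},
  {"gripper": 0, "offset": [0, 0, 0], "rotation": [0, 0, 0]},
])

```text
clock: 21.45
position: [0.4829, 0.0445, 0.0766]
ee_rot: [0.194, 0.981, 0.001, 0.0]
ft_force: [2.3, 8.2, 0.1]
grip_width: 0.199
grasp_force: 40.4
```

```bash
python3 -c "
from h import *
avg(3)"
```

```text
t21.6 th 0.9887 r 0.1372 z 0.0766 tang -7.51 rad 0.75 fz 0.82 [2.25 7.2  0.82] w 0.198 gf 40.4
yaw err deg 0.72
avg tang [-8.49 -8.14 -7.35] mean -7.99 rad 1.30
```

The load is back to the plain spring force at 0.989 rad, so the tooth is fully up behind the nose. Easing forward now.

>>> jog_arm([
  {"gripper": 0, "offset": [0.0001, 0.0005, 0], "rotation": [0, 0, 0.2]},
  {"gripper": 0, "offset": [0, 0, 0], "rotation": [0, 0, 0]},
  {"gripper": 0, "offset": [0, 0, 0], "rotation": [0, 0, 0]},
])

```text
clock: 21.9
position: [0.4829, 0.0447, 0.0766]
ee_rot: [0.195, 0.981, 0.0, 0.0]
ft_force: [1.5, 5.8, 0.6]
grip_width: 0.2
grasp_force: 40.5
```

```bash
python3 -c "
from h import *
avg(3)"
```

```text
t22.1 th 0.9875 r 0.1372 z 0.0766 tang -5.84 rad 0.89 fz 0.92 [1.48 5.72 0.92] w 0.199 gf 40.5
yaw err deg 0.58
avg tang [-5.94 -5.91 -5.6 ] mean -5.82 rad 1.02
```

>>> jog_arm([
  {"gripper": 0, "offset": [0.0001, 0.0005, 0], "rotation": [0, 0, 0.2]},
  {"gripper": 0, "offset": [0, 0, 0], "rotation": [0, 0, 0]},
  {"gripper": 0, "offset": [0, 0, 0], "rotation": [0, 0, 0]},
])

```text
clock: 22.35
position: [0.483, 0.0447, 0.0766]
ee_rot: [0.197, 0.98, 0.0, 0.0]
ft_force: [3.0, 3.5, 0.3]
grip_width: 0.2
grasp_force: 40.5
```

```bash
python3 -c "
from h import *
avg(3)"
```

```text
t22.5 th 0.9872 r 0.1372 z 0.0766 tang -5.43 rad -0.61 fz 0.13 [2.69 4.76 0.13] w 0.202 gf 40.5
yaw err deg 0.39
avg tang [-4.42 -5.2  -4.71] mean -4.78 rad -0.86
```

>>> jog_arm([
  {"gripper": 0, "offset": [0, 0.0005, 0], "rotation": [0, 0, 0.1]},
  {"gripper": 0, "offset": [0, 0, 0], "rotation": [0, 0, 0]},
  {"gripper": 0, "offset": [0, 0, 0], "rotation": [0, 0, 0]},
])

```text
clock: 22.8
position: [0.4829, 0.0449, 0.0766]
ee_rot: [0.198, 0.98, -0.0, 0.0]
ft_force: [1.8, 0.8, 1.4]
grip_width: 0.195
grasp_force: 40.5
```

```bash
python3 -c "
from h import *
avg(3)"
```

```text
t22.9 th 0.9861 r 0.1373 z 0.0766 tang -0.44 rad -2.63 fz 1.62 [ 2.59 -0.63  1.62] w 0.199 gf 40.5
yaw err deg 0.33
avg tang [-1.44 -1.29 -2.55] mean -1.76 rad -2.06
```

>>> jog_arm([
  {"gripper": 0, "offset": [0, 0.0005, 0], "rotation": [0, 0, 0.1]},
  {"gripper": 0, "offset": [0, 0, 0], "rotation": [0, 0, 0]},
  {"gripper": 0, "offset": [0, 0, 0], "rotation": [0, 0, 0]},
])

```text
clock: 23.25
position: [0.483, 0.0451, 0.0766]
ee_rot: [0.199, 0.98, -0.001, -0.0]
ft_force: [1.4, -4.5, 3.2]
grip_width: 0.197
grasp_force: 40.7
```

```bash
python3 -c "
from h import *
avg(3)"
```

```text
t23.4 th 0.9848 r 0.1373 z 0.0765 tang 4.40 rad -4.72 fz 3.14 [ 2.6  -5.91  3.14] w 0.197 gf 40.7
yaw err deg 0.29
avg tang [3.58 3.92 4.03] mean 3.84 rad -2.97
```

The catch is holding: at 0.985 rad the load has passed through zero to +3.8 N. I'll back off slightly to zero.

>>> jog_arm([
  {"gripper": 0, "offset": [-0.0003, -0.0003, 0], "rotation": [0, 0, 0]},
  {"gripper": 0, "offset": [0, 0, 0], "rotation": [0, 0, 0]},
  {"gripper": 0, "offset": [0, 0, 0], "rotation": [0, 0, 0]},
])

```text
clock: 23.7
position: [0.483, 0.0451, 0.0765]
ee_rot: [0.199, 0.98, -0.0, -0.0]
ft_force: [0.3, -5.7, 5.5]
grip_width: 0.199
grasp_force: 40.8
```

```bash
python3 -c "
from h import *
avg(3)"
```

```text
t23.9 th 0.9846 r 0.1373 z 0.0765 tang 4.14 rad -1.24 fz 4.67 [-0.5  -4.29  4.67] w 0.2 gf 40.9
yaw err deg 0.33
avg tang [5.08 3.83 4.09] mean 4.33 rad -2.03
```

>>> jog_arm([
  {"gripper": 0, "offset": [-0.0001, -0.0005, -0.0002], "rotation": [0, 0, 0]},
  {"gripper": 0, "offset": [0, 0, 0], "rotation": [0, 0, 0]},
  {"gripper": 0, "offset": [0, 0, 0], "rotation": [0, 0, 0]},
])

```text
clock: 24.15
position: [0.483, 0.0451, 0.0766]
ee_rot: [0.199, 0.98, 0.0, -0.0]
ft_force: [2.5, -2.6, 1.0]
grip_width: 0.201
grasp_force: 40.4
```

```bash
python3 -c "
from h import *
avg(3)"
```

```text
t24.3 th 0.9847 r 0.1373 z 0.0767 tang 0.52 rad -2.80 fz -0.20 [ 2.37 -1.59 -0.2 ] w 0.2 gf 40.4
yaw err deg 0.35
avg tang [1.38 2.13 1.56] mean 1.69 rad -2.42
```

Released load is about zero. Opening gradually.

>>> jog_arm([
  {"gripper": 0.3, "offset": [0, 0, 0], "rotation": [0, 0, 0]},
  {"gripper": 0.4, "offset": [0, 0, 0], "rotation": [0, 0, 0]},
  {"gripper": 0.6, "offset": [0, 0, 0], "rotation": [0, 0, 0]},
  {"gripper": 0.8, "offset": [0, 0, 0], "rotation": [0, 0, 0]},
  {"gripper": 0.8, "offset": [0, 0, 0], "rotation": [0, 0, 0]},
  {"gripper": 0.8, "offset": [0, 0, 0], "rotation": [0, 0, 0]},
])

```text
clock: 24.9
position: [0.483, 0.0449, 0.0768]
ee_rot: [0.199, 0.98, -0.0, -0.0]
ft_force: [0.7, -0.5, -0.8]
grip_width: 0.802
grasp_force: 0.0
```

```bash
python3 - <<'E'
from h import *
import cv2
st();i=imaging.camera("side")
cv2.imwrite("pics/rel.png",cv2.resize(i[90:210,270:430],(800,600),interpolation=cv2.INTER_CUBIC))
E
```

```text
t24.9 th 0.9858 r 0.1372 z 0.0768 tang 0.15 rad -0.87 fz -0.83 [ 0.74 -0.48 -0.83] w 0.802 gf 0.0
yaw err deg 0.27
```

View pics/rel.png

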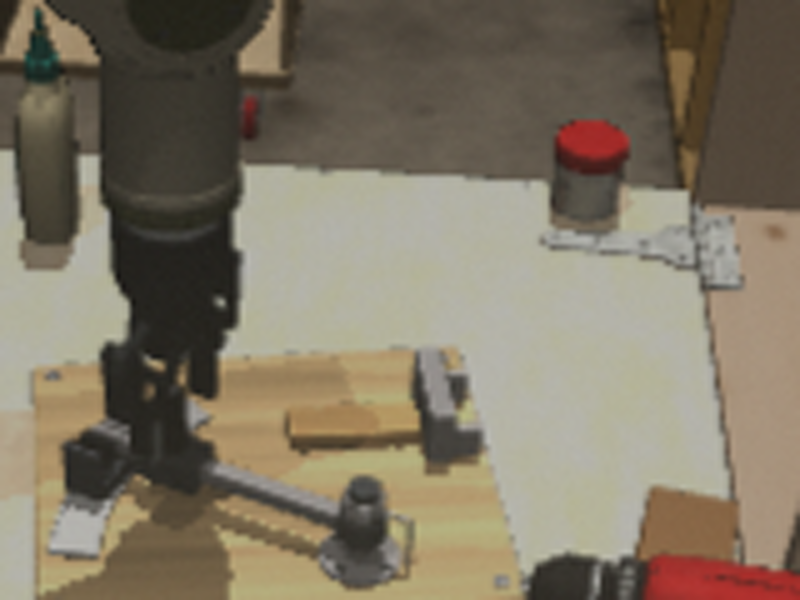

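The hammer stays cocked with the gripper open: its arm runs from the pivot (343,187) to the catch near (292,180). Lifting off.

>>> jog_arm([
  {"gripper": 0.8, "offset": [0, 0, -0.01], "rotation": [0, 0, 0]},
  {"gripper": 0.8, "offset": [0, 0, -0.02], "rotation": [0, 0, 0]},
  {"gripper": 0.8, "offset": [0, 0, -0.03], "rotation": [0, 0, 0]},
  {"gripper": 0.8, "offset": [0, 0, -0.035], "rotation": [0, 0, 0]},
  {"gripper": 0.8, "offset": [0, 0, -0.035], "rotation": [0, 0, 0]},
  {"gripper": 0.8, "offset": [0, 0, -0.03], "rotation": [0, 0, 0]},
  {"gripper": 0.8, "offset": [0, 0, 0], "rotation": [0, 0, 0]},
])

```text
clock: 25.65
position: [0.4849, 0.0456, 0.2414]
ee_rot: [0.199, 0.98, 0.0, 0.003]
ft_force: [0.7, 0.5, -0.6]
grip_width: 0.803
grasp_force: 0.0
```

```bash
python3 - <<'E'
from h import *
st()
p=manip.get_obs()["position"];g=np.array([.548,-.322,.18]);y0=67.1;n=12
rows([(p+(g-p)*k/n,y0+(26.3-y0)*k/n) for k in range(1,n+1)])
E
```

```text
t25.6 th 0.9759 r 0.1357 z 0.2414 tang -0.74 rad -0.45 fz -0.61 [ 0.71  0.5  -0.61] w 0.803 gf 0.0
yaw err deg 0.86
[-0.0167, -0.0262, 0.0052] [0.12, 0.37, 3.36]
[-0.0183, -0.0251, 0.0051] [0.0, -0.0, 3.4]
[-0.0198, -0.024, 0.0051] [0.0, -0.0, 3.4]
[-0.0211, -0.0228, 0.0051] [0.0, -0.0, 3.4]
[-0.0224, -0.0215, 0.0051] [0.0, -0.0, 3.4]
[-0.0237, -0.0201, 0.0051] [0.0, -0.0, 3.4]
[-0.0249, -0.0187, 0.0052] [0.0, -0.0, 3.4]
[-0.0259, -0.0172, 0.0051] [0.0, -0.0, 3.4]
[-0.0268, -0.0156, 0.0051] [0.0, -0.0, 3.4]
[-0.0278, -0.014, 0.0051] [0.0, -0.0, 3.4]
[-0.0285, -0.0123, 0.0051] [0.0, -0.0, 3.4]
[-0.0292, -0.0106, 0.0051] [0.0, -0.0, 3.4]
```

>>> jog_arm([
  {"gripper": 1, "offset": [-0.0167, -0.0262, 0.005], "rotation": [0, 0, 3.4]},
  {"gripper": 1, "offset": [-0.0183, -0.0251, 0.005], "rotation": [0, 0, 3.4]},
  {"gripper": 1, "offset": [-0.0198, -0.024, 0.005], "rotation": [0, 0, 3.4]},
  {"gripper": 1, "offset": [-0.0211, -0.0228, 0.005], "rotation": [0, 0, 3.4]},
  {"gripper": 1, "offset": [-0.0224, -0.0215, 0.005], "rotation": [0, 0, 3.4]},
  {"gripper": 1, "offset": [-0.0237, -0.0201, 0.005], "rotation": [0, 0, 3.4]},
  {"gripper": 1, "offset": [-0.0249, -0.0187, 0.005], "rotation": [0, 0, 3.4]},
  {"gripper": 1, "offset": [-0.0259, -0.0172, 0.005], "rotation": [0, 0, 3.4]},
  {"gripper": 1, "offset": [-0.0268, -0.0156, 0.005], "rotation": [0, 0, 3.4]},
  {"gripper": 1, "offset": [-0.0278, -0.014, 0.005], "rotation": [0, 0, 3.4]},
  {"gripper": 1, "offset": [-0.0285, -0.0123, 0.005], "rotation": [0, 0, 3.4]},
  {"gripper": 1, "offset": [-0.0292, -0.0106, 0.005], "rotation": [0, 0, 3.4]},
  {"gripper": 1, "offset": [0, 0, 0], "rotation": [0, 0, 0]},
  {"gripper": 1, "offset": [0, 0, 0], "rotation": [0, 0, 0]},
])

```text
clock: 27.05
position: [0.5451, -0.3244, 0.1754]
ee_rot: [0.529, 0.848, 0.0, -0.001]
ft_force: [0.2, 1.1, -0.1]
grip_width: 0.995
grasp_force: 0.0
```

```bash
python3 - <<'E'
from h import *
import cv2
o=manip.get_obs();print(o["clock"],np.round(o["position"],4),np.round(o["joint_pos"],2))
rows([([.548,-.322,.012],26.3)])
i=imaging.camera("side");j=imaging.camera("top")
c=np.zeros((600,800,3),np.uint8)
c[:,:480]=cv2.resize(j[150:260,238:326],(480,600),interpolation=cv2.INTER_CUBIC)
c[:400,480:]=cv2.resize(i[240:320,280:344],(320,400),interpolation=cv2.INTER_CUBIC)
cv2.imwrite("pics/c3.png",c)
E
```

```text
27.05 [ 0.5451 -0.3244  0.1754] [ 0.87  0.45 -0.53  1.5   0.23  1.26  0.76]
[0.0006, 0.0038, 0.1634] [-0.05, -0.09, -0.24]
```

View pics/c3.png

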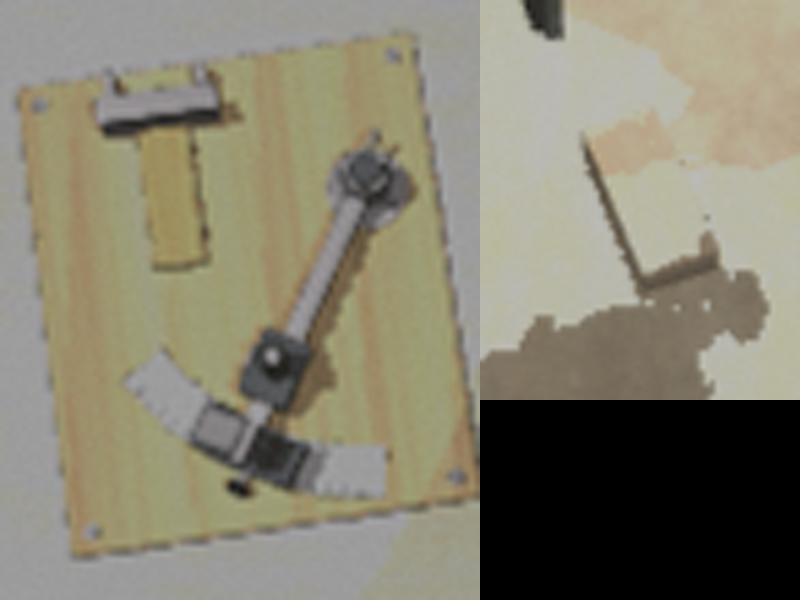

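Top crop: the cocked hammer lies over the catch at (246,440) and the bed is clear, running from its end near (180,265) up to the anvil at (157,118). Now I'll refit the tester and go down to the piece.

```bash
python3 - <<'E'
from h import *
np.set_printoptions(precision=4,suppress=True)
s=600/110
L=np.array([[105,225,12],[105,-45,12],[-215,-45,12],[-215,225,12],[-35,147,24],[-35,113,24],[60,170,55],[60,90,55],[0,0,76]])/1e3
U=np.array([[20,88],[412,37],[478,495],[73,555],[152,268],[209,261],[97,122],[218,113],[368,173]])/s+[238,150]
t,r=fit([("top",L,U)],[.6,0,.18]);print(t,r.reshape(-1,2)*s)
t,r=fit([("top",L[4:],U[4:])],[.6,0,.18]);print(t)
th=.985
K=np.array([272,355])/s+[238,150];print(pt("top",K,.102))
E
```

```text
[ 0.6076 -0.0084  0.1727] [[-2.4594 -0.8373]
 [ 1.8355 -3.0674]
 [ 3.5473  5.4763]
 [-3.4054  3.4496]
 [ 2.7645  1.1154]
 [-3.0443  1.1018]
 [ 0.9221  1.6946]
 [ 1.2022 -5.6727]
 [-1.3218 -3.886 ]]
[ 0.6055 -0.0085  0.16  ]
[0.48   0.0452 0.102 ]
```

>>> jog_arm([
  {"gripper": 1, "offset": [0.0006, 0.0038, 0.04], "rotation": [0, 0, -0.24]},
  {"gripper": 1, "offset": [0, 0, 0.04], "rotation": [0, 0, 0]},
  {"gripper": 1, "offset": [0, 0, 0.035], "rotation": [0, 0, 0]},
  {"gripper": 1, "offset": [0, 0, 0.025], "rotation": [0, 0, 0]},
  {"gripper": 1, "offset": [0, 0, 0.015], "rotation": [0, 0, 0]},
  {"gripper": 1, "offset": [0, 0, 0.008], "rotation": [0, 0, 0]},
  {"gripper": 1, "offset": [0, 0, 0], "rotation": [0, 0, 0]},
  {"gripper": 1, "offset": [0, 0, 0], "rotation": [0, 0, 0]},
])

```text
clock: 27.95
position: [0.5497, -0.3208, 0.0152]
ee_rot: [0.526, 0.85, 0.0, 0.001]
ft_force: [0.3, 0.7, -0.1]
grip_width: 1.005
grasp_force: 0.0
```

>>> jog_arm([
  {"gripper": 0.3, "offset": [0, 0, 0.002], "rotation": [0, 0, 0]},
  {"gripper": 0.3, "offset": [0, 0, 0], "rotation": [0, 0, 0]},
  {"gripper": 0.3, "offset": [0, 0, 0], "rotation": [0, 0, 0]},
  {"gripper": 0.3, "offset": [0, 0, 0], "rotation": [0, 0, 0]},
  {"gripper": 0.3, "offset": [0, 0, 0], "rotation": [0, 0, 0]},
  {"gripper": 0.3, "offset": [0, 0, 0], "rotation": [0, 0, 0]},
], newtons=30)

```text
clock: 28.55
position: [0.5493, -0.3207, 0.0125]
ee_rot: [0.526, 0.85, -0.0, 0.0]
ft_force: [-2.1, 0.6, 6.7]
grip_width: 0.506
grasp_force: 32.0
```

```bash
sed -i 's/^T=.*/T=np.array([.6105,-.008,.175])/' h.py; python3 - <<'E'
from h import *
o=manip.get_obs();print(np.round(o["position"],4),o["grip_width"],o["grasp_force"])
p=o["position"]+[0,0,.155]
B=place(T,[[.0085-.015,.13,.17]])[0];a1=np.degrees(T[2])+90;print(B,a1)
a0=26.55;n=15
rows([(p,a0)]+[(p+(B-p)*k/n,a0+(a1-a0)*k/n) for k in range(1,n+1)])
E
```

```text
[ 0.5493 -0.3207  0.0125] 0.5059980355433821 31.97101593017578
[0.58146522 0.11888275 0.17      ] 100.0267614147894
[-0.0001, 0.0001, -0.155] [0.02, 0.05, -0.07]
[0.0252, 0.015, -0.0002] [0.0, 0.0, -4.9]
[0.0239, 0.0171, -0.0001] [0.0, 0.0, -4.9]
[0.0223, 0.0191, -0.0002] [0.0, 0.0, -4.9]
[0.0207, 0.0209, -0.0002] [0.0, 0.0, -4.9]
[0.0187, 0.0226, -0.0001] [0.0, 0.0, -4.9]
[0.0168, 0.0242, -0.0002] [0.0, 0.0, -4.89]
[0.0146, 0.0255, -0.0002] [0.0, 0.0, -4.9]
[0.0124, 0.0266, -0.0002] [0.0, 0.0, -4.9]
[0.0101, 0.0276, -0.0001] [0.0, 0.0, -4.9]
[0.0077, 0.0284, -0.0002] [0.0, 0.0, -4.9]
[0.0052, 0.0289, -0.0002] [0.0, 0.0, -4.9]
[0.0028, 0.0292, -0.0001] [0.0, 0.0, -4.89]
[0.0002, 0.0294, -0.0002] [-0.0, 0.0, -4.9]
[-0.0022, 0.0293, -0.0002] [-0.0, 0.0, -4.9]
[-0.0048, 0.029, -0.0001] [-0.0, 0.0, -4.9]
```

>>> jog_arm([
  {"gripper": 0.3, "offset": [0, 0, -0.025], "rotation": [0, 0, 0]},
  {"gripper": 0.3, "offset": [0, 0, -0.045], "rotation": [0, 0, 0]},
  {"gripper": 0.3, "offset": [0, 0, -0.045], "rotation": [0, 0, 0]},
  {"gripper": 0.3, "offset": [0, 0, -0.04], "rotation": [0, 0, 0]},
  {"gripper": 0.3, "offset": [0.0252, 0.015, 0], "rotation": [0, 0, -4.9]},
  {"gripper": 0.3, "offset": [0.0239, 0.0171, 0], "rotation": [0, 0, -4.9]},
  {"gripper": 0.3, "offset": [0.0223, 0.0191, 0], "rotation": [0, 0, -4.9]},
  {"gripper": 0.3, "offset": [0.0207, 0.0209, 0], "rotation": [0, 0, -4.9]},
  {"gripper": 0.3, "offset": [0.0187, 0.0226, 0], "rotation": [0, 0, -4.9]},
  {"gripper": 0.3, "offset": [0.0168, 0.0242, 0], "rotation": [0, 0, -4.9]},
  {"gripper": 0.3, "offset": [0.0146, 0.0255, 0], "rotation": [0, 0, -4.9]},
  {"gripper": 0.3, "offset": [0.0124, 0.0266, 0], "rotation": [0, 0, -4.9]},
  {"gripper": 0.3, "offset": [0.0101, 0.0276, 0], "rotation": [0, 0, -4.9]},
  {"gripper": 0.3, "offset": [0.0077, 0.0284, 0], "rotation": [0, 0, -4.9]},
  {"gripper": 0.3, "offset": [0.0052, 0.0289, 0], "rotation": [0, 0, -4.9]},
  {"gripper": 0.3, "offset": [0.0028, 0.0292, 0], "rotation": [0, 0, -4.9]},
  {"gripper": 0.3, "offset": [0.0002, 0.0294, 0], "rotation": [0, 0, -4.9]},
  {"gripper": 0.3, "offset": [-0.0022, 0.0293, 0], "rotation": [0, 0, -4.9]},
  {"gripper": 0.3, "offset": [-0.0048, 0.029, 0], "rotation": [0, 0, -4.9]},
  {"gripper": 0.3, "offset": [0, 0, 0], "rotation": [0, 0, 0]},
])

```text
clock: 30.55
position: [0.5805, 0.125, 0.167]
ee_rot: [-0.092, 0.996, 0.001, 0.0]
ft_force: [0.8, 0.6, -0.3]
grip_width: 0.509
grasp_force: 31.2
```

>>> jog_arm([
  {"gripper": 0.3, "offset": [0, 0, 0], "rotation": [0, 0, 0]},
  {"gripper": 0.3, "offset": [0, 0, 0], "rotation": [0, 0, 0]},
  {"gripper": 0.3, "offset": [0, 0, 0], "rotation": [0, 0, 0]},
])

```text
clock: 30.85
position: [0.5817, 0.1178, 0.1667]
ee_rot: [-0.086, 0.996, -0.0, -0.0]
ft_force: [-0.3, 0.1, -1.6]
grip_width: 0.506
grasp_force: 31.2
```

```bash
python3 - <<'E'
from h import *
import cv2
o=manip.get_obs();print(o["clock"],np.round(o["position"],4),o["grip_width"],o["grasp_force"],np.round(o["ft_force"],2),np.round(o["joint_pos"],2))
rows([(place(T,[[.0085-.015,.13,.17]])[0],np.degrees(T[2])+90)])
i=imaging.camera("side");j=imaging.camera("top")
c=np.zeros((500,800,3),np.uint8)
c[:]=cv2.resize(i[100:200,280:440],(800,500),interpolation=cv2.INTER_CUBIC)
cv2.imwrite("pics/c4.png",c)
E
```

```text
30.85 [0.5817 0.1178 0.1667] 0.5061735244573541 31.2288236618042 [-0.25  0.06 -1.56] [ 0.43  0.47 -0.91  1.61  0.38  1.26  1.19]
[0.0001, 0.0011, -0.0033] [-0.04, -0.01, -0.15]
```

View pics/c4.png

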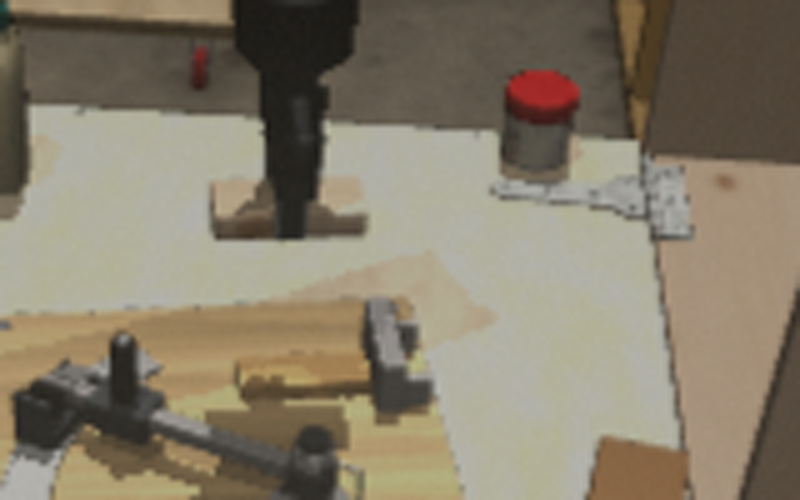

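Side view: the piece is held level at (337,143), in line with the bed below at (343,175). Lowering it to just above the bed, about 15 mm short of the anvil.

>>> jog_arm([
  {"gripper": 0.3, "offset": [0, 0.0011, 0.03], "rotation": [0, 0, -0.15]},
  {"gripper": 0.3, "offset": [0, 0, 0.035], "rotation": [0, 0, 0]},
  {"gripper": 0.3, "offset": [0, 0, 0.03], "rotation": [0, 0, 0]},
  {"gripper": 0.3, "offset": [0, 0, 0.02], "rotation": [0, 0, 0]},
  {"gripper": 0.3, "offset": [0, 0, 0.009], "rotation": [0, 0, 0]},
  {"gripper": 0.3, "offset": [0, 0, 0.003], "rotation": [0, 0, 0]},
  {"gripper": 0.3, "offset": [0, 0, 0], "rotation": [0, 0, 0]},
  {"gripper": 0.3, "offset": [0, 0, 0], "rotation": [0, 0, 0]},
  {"gripper": 0.3, "offset": [0, 0, 0], "rotation": [0, 0, 0]},
])

```text
clock: 31.85
position: [0.582, 0.1202, 0.0409]
ee_rot: [-0.088, 0.996, -0.0, 0.001]
ft_force: [0.5, 0.8, -0.7]
grip_width: 0.509
grasp_force: 31.2
```

```bash
python3 - <<'E'
from h import *
o=manip.get_obs();print(o["clock"],np.round(o["position"],4),o["grasp_force"],np.round(o["ft_force"],2))
rows([(place(T,[[.0085-.015,.13,.038]])[0],np.degrees(T[2])+90),(place(T,[[.0085,.13,.038]])[0],np.degrees(T[2])+90)])
E
```

```text
31.85 [0.582  0.1202 0.0409] 31.230390071868896 [ 0.51  0.8  -0.68]
[0.0008, -0.0012, 0.0029] [-0.01, 0.09, 0.09]
[-0.015, 0.0, -0.0] [-0.0, 0.0, 0.0]
```

>>> jog_arm([
  {"gripper": 0.3, "offset": [0, -0.0012, 0.002], "rotation": [0, 0, 0]},
  {"gripper": 0.3, "offset": [-0.004, 0, 0], "rotation": [0, 0, 0]},
  {"gripper": 0.3, "offset": [-0.004, 0, 0], "rotation": [0, 0, 0]},
  {"gripper": 0.3, "offset": [-0.003, 0, 0], "rotation": [0, 0, 0]},
  {"gripper": 0.3, "offset": [-0.001, 0, 0], "rotation": [0, 0, 0]},
  {"gripper": 0.3, "offset": [0, 0, 0], "rotation": [0, 0, 0]},
  {"gripper": 0.3, "offset": [0, 0, 0], "rotation": [0, 0, 0]},
])

```text
clock: 32.55
position: [0.5933, 0.1211, 0.0377]
ee_rot: [-0.088, 0.996, -0.0, -0.0]
ft_force: [-0.2, -0.5, -1.2]
grip_width: 0.508
grasp_force: 31.2
```

>>> jog_arm([
  {"gripper": 0.3, "offset": [-0.001, 0, 0], "rotation": [0, 0, 0]},
  {"gripper": 0.3, "offset": [-0.001, 0, 0], "rotation": [0, 0, 0]},
  {"gripper": 0.3, "offset": [0, 0, 0], "rotation": [0, 0, 0]},
  {"gripper": 0.3, "offset": [0, 0, 0], "rotation": [0, 0, 0]},
])

```text
clock: 32.95
position: [0.5954, 0.1214, 0.0378]
ee_rot: [-0.088, 0.996, -0.0, 0.0]
ft_force: [0.3, 0.8, -0.7]
grip_width: 0.508
grasp_force: 31.2
```

>>> jog_arm([
  {"gripper": 0.3, "offset": [-0.001, 0, 0], "rotation": [0, 0, 0]},
  {"gripper": 0.3, "offset": [-0.001, 0, 0], "rotation": [0, 0, 0]},
  {"gripper": 0.3, "offset": [0, 0, 0], "rotation": [0, 0, 0]},
  {"gripper": 0.3, "offset": [0, 0, 0], "rotation": [0, 0, 0]},
])

```text
clock: 33.35
position: [0.5971, 0.1216, 0.0376]
ee_rot: [-0.088, 0.996, -0.0, -0.0]
ft_force: [-1.3, -0.9, 0.2]
grip_width: 0.51
grasp_force: 31.3
```

>>> jog_arm([
  {"gripper": 0.3, "offset": [-0.001, 0, 0], "rotation": [0, 0, 0]},
  {"gripper": 0.3, "offset": [0, 0, 0], "rotation": [0, 0, 0]},
  {"gripper": 0.3, "offset": [0, 0, 0], "rotation": [0, 0, 0]},
])

```text
clock: 33.65
position: [0.5972, 0.1216, 0.0374]
ee_rot: [-0.088, 0.996, -0.0, -0.001]
ft_force: [-6.5, -1.4, 1.5]
grip_width: 0.506
grasp_force: 31.5
```

>>> jog_arm([
  {"gripper": 0.3, "offset": [-0.001, 0, 0], "rotation": [0, 0, 0]},
  {"gripper": 0.3, "offset": [0, 0, 0], "rotation": [0, 0, 0]},
  {"gripper": 0.3, "offset": [0, 0, 0], "rotation": [0, 0, 0]},
])

```text
clock: 33.95
position: [0.5973, 0.1216, 0.037]
ee_rot: [-0.089, 0.996, -0.001, -0.002]
ft_force: [-9.6, -3.5, 3.8]
grip_width: 0.504
grasp_force: 31.6
```

>>> jog_arm([
  {"gripper": 0.3, "offset": [-0.001, 0, 0], "rotation": [0, 0, 0]},
  {"gripper": 0.3, "offset": [0, 0, 0], "rotation": [0, 0, 0]},
  {"gripper": 0.3, "offset": [0, 0, 0], "rotation": [0, 0, 0]},
])

```text
clock: 34.25
position: [0.5974, 0.1216, 0.0367]
ee_rot: [-0.089, 0.996, -0.001, -0.003]
ft_force: [-13.7, -3.0, 3.9]
grip_width: 0.507
grasp_force: 31.8
```

The end is touching the anvil. I'll ease the push and set the piece down.

>>> jog_arm([
  {"gripper": 0.3, "offset": [0.0012, 0, 0], "rotation": [0, 0, 0]},
  {"gripper": 0.3, "offset": [0.001, 0, 0.0005], "rotation": [0, 0, 0]},
  {"gripper": 0.3, "offset": [0, 0, 0.0005], "rotation": [0, 0, 0]},
  {"gripper": 0.3, "offset": [0, 0, 0], "rotation": [0, 0, 0]},
  {"gripper": 0.3, "offset": [0, 0, 0], "rotation": [0, 0, 0]},
])

```text
clock: 34.75
position: [0.5973, 0.1217, 0.0365]
ee_rot: [-0.088, 0.996, -0.0, -0.001]
ft_force: [-7.3, -1.3, 1.9]
grip_width: 0.507
grasp_force: 31.5
```

>>> jog_arm([
  {"gripper": 0.3, "offset": [0, 0, 0.0005], "rotation": [0, 0, 0]},
  {"gripper": 0.3, "offset": [0, 0, 0], "rotation": [0, 0, 0]},
  {"gripper": 0.3, "offset": [0, 0, 0], "rotation": [0, 0, 0]},
])

```text
clock: 35.05
position: [0.5973, 0.1217, 0.0364]
ee_rot: [-0.088, 0.996, -0.0, -0.001]
ft_force: [-9.2, -3.0, 5.6]
grip_width: 0.506
grasp_force: 31.9
```

>>> jog_arm([
  {"gripper": 0.3, "offset": [0.0006, 0, 0], "rotation": [0, 0, 0]},
  {"gripper": 0.3, "offset": [0, 0, 0], "rotation": [0, 0, 0]},
  {"gripper": 0.55, "offset": [0, 0, 0], "rotation": [0, 0, 0]},
  {"gripper": 0.65, "offset": [0, 0, 0], "rotation": [0, 0, 0]},
  {"gripper": 0.8, "offset": [0, 0, 0], "rotation": [0, 0, 0]},
  {"gripper": 0.8, "offset": [0, 0, 0], "rotation": [0, 0, 0]},
  {"gripper": 0.8, "offset": [0, 0, 0], "rotation": [0, 0, 0]},
  {"gripper": 0.8, "offset": [0, 0, -0.01], "rotation": [0, 0, 0]},
  {"gripper": 0.8, "offset": [0, 0, -0.02], "rotation": [0, 0, 0]},
  {"gripper": 0.8, "offset": [0, 0, -0.035], "rotation": [0, 0, 0]},
  {"gripper": 0.8, "offset": [0, 0, -0.045], "rotation": [0, 0, 0]},
  {"gripper": 0.8, "offset": [0, 0, -0.045], "rotation": [0, 0, 0]},
  {"gripper": 0.8, "offset": [0, 0, -0.03], "rotation": [0, 0, 0]},
  {"gripper": 0.8, "offset": [0, 0, 0], "rotation": [0, 0, 0]},
])

```text
clock: 36.45
position: [0.5992, 0.123, 0.2269]
ee_rot: [-0.088, 0.996, 0.0, 0.004]
ft_force: [-0.1, 0.1, -0.5]
grip_width: 0.796
grasp_force: 0.0
```

>>> jog_arm([
  {"gripper": 0.8, "offset": [0, -0.04, 0], "rotation": [0, 0, 0]},
  {"gripper": 0.8, "offset": [0, -0.04, 0], "rotation": [0, 0, 0]},
  {"gripper": 0.8, "offset": [0, -0.04, 0], "rotation": [0, 0, 0]},
  {"gripper": 0.8, "offset": [0, -0.04, 0], "rotation": [0, 0, 0]},
  {"gripper": 0.8, "offset": [0, -0.04, 0], "rotation": [0, 0, 0]},
  {"gripper": 0.8, "offset": [0, -0.04, 0], "rotation": [0, 0, 0]},
  {"gripper": 0.8, "offset": [0, -0.04, 0], "rotation": [0, 0, 0]},
  {"gripper": 0.8, "offset": [0, -0.04, 0], "rotation": [0, 0, 0]},
  {"gripper": 0.8, "offset": [0, 0, 0], "rotation": [0, 0, 0]},
  {"gripper": 0.8, "offset": [0, 0, 0], "rotation": [0, 0, 0]},
])

```text
clock: 37.45
position: [0.6535, -0.194, 0.2207]
ee_rot: [-0.087, 0.996, 0.0, -0.0]
ft_force: [-0.0, 1.0, 0.8]
grip_width: 0.799
grasp_force: 0.0
```

```bash
python3 - <<'E'
from h import *
import cv2
o=manip.get_obs();print(o["clock"],np.round(o["position"],4))
i=imaging.camera("side");j=imaging.camera("top")
c=np.zeros((600,800,3),np.uint8)
c[:,:480]=cv2.resize(j[150:260,238:326],(480,600),interpolation=cv2.INTER_CUBIC)
c[:400,480:]=cv2.resize(i[130:210,310:374],(320,400),interpolation=cv2.INTER_CUBIC)
cv2.imwrite("pics/c5.png",c)
E
```

```text
37.45 [ 0.6535 -0.194   0.2207]
```

View pics/c5.png

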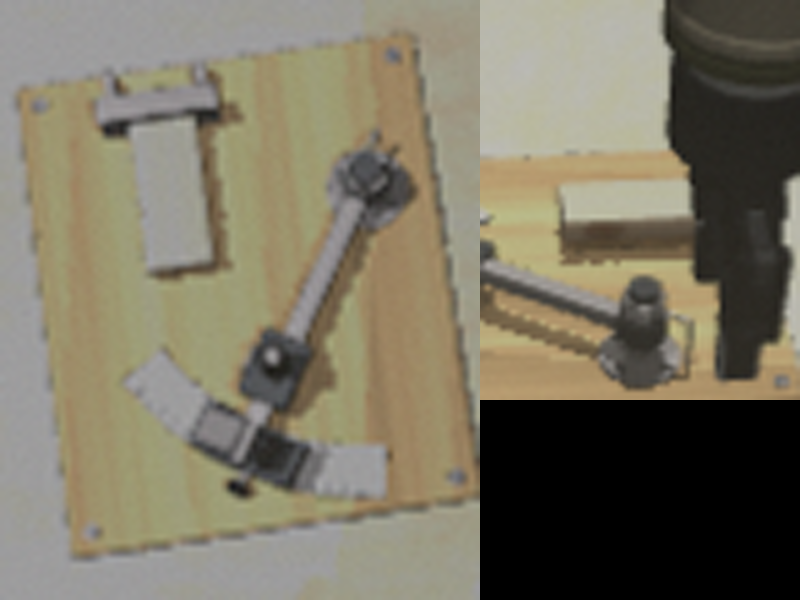

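The piece lies flat on the bed from (181,268) up to the anvil at (160,118), centred and square. The hammer is still cocked at the catch, and the robot is clear.

```bash
python3 -c "
from workcell import workorder
print(workorder.hand_in())"
```

```text
the job is handed in; nothing more can be done
None
```

The job is handed in: the hammer is cocked with the catch holding its load (after a first try slipped off the tooth and was redrawn), and the test piece lies flat on the bed, up against the anvil.

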